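Latch the inlay press

ROBOT

A 7-joint arm with a two-finger parallel gripper is mounted at the origin on the work surface. World frame = base frame: x ahead of the robot, y to its left, z up, the work surface at z = 0. Lengths are in m, angles in rad, forces in N, time in s.
With the tool pointing down it reaches from about 0.425 to 1.025 m from the base axis. Payload 9.4 kg.
Tool frame: the origin (TCP) lies between the finger pads; the fingertips stand manip.finger_overhang ahead of it and the grasp point (between the pads) is the TCP (manip.finger_overhang is the distance from the TCP to the fingertips, in m); z points along the fingers, x is the direction in which the jaws open and shut, and the axes are right-handed (so a half turn about z gives the same grasp; the last joint's range is limited). The gripper opens to 93 mm and grips with 3 to 60 N. Pads are 15 mm wide; open, the fingers measure 128 mm over their backs; the gripper's body (75 mm by 188 mm) begins 65 mm behind the grasp point.
Start: joints at [1.246, 0.599, -0.003, 1.599, 0.002, 0.943, -0.08], TCP at [0.178, -0.703, 0.238] pointing down, gripper open.
Joint ranges: [-2.57, 2.57], [-0.35, 1.97], [-1.29, 1.29], [0.11, 2.56], [-1.05, 4.19], [0.11, 1.86], [-2.63, 2.63]. Speed limits (rad/s): [2.22, 2.22, 3.01, 3.01, 3.14, 3.14, 3.14].

INTERFACE

Orientations are given as a unit quaternion [x, y, z, w].
In Python, from rig import manip, snapshot, workorder gives the robot as it stands.
- The arm moves only by the tool jog_arm, never from a script. Its argument "moves" is a list of rows, each an object with "hand": the finger opening in m, from 0 to 0.093; "translation": the shift along the world's x, y, z in m, a list of three; "turn": the turn, a rotation vector about the world's x, y, z in rad, a list of three. In form: [{"hand": hand, "translation": [x, y, z], "turn": [ax, ay, az]}, ...]. A call has exactly 10 rows; each row is the pose to reach, as a shift and turn from the pose commanded when the call began; what a row does not reach only later rows make up. A row lasts 1/8 s, in which the tool goes at most 62.5 mm and 10.7 degrees, less where a joint would pass 70% of its speed; a pose out of reach is approached as far as the arm can. A call with a gripper value outside its range is refused whole. The fingers move at their own pace and stop on an object; "force" is the grip in N (left out, the last holds). Time passes only in rows, so rows that repeat a pose let the fingers close, or fill a call up. It gives the time, the measured TCP pose, the force and the opening at its end, in the units of the state.
- manip.get_obs(): the state, without advancing time (a new reading comes with each control period).
- snapshot(name): name is "scene" or "top"; returns a dict with "color" (400x640x3 uint8, red, green, blue), "depth" (400x640 float32, m along the optical axis (not along the pixel's ray), 0 where there is no reading), "K" (3x3 intrinsics, pixels), "R" (3x3) and "t" (3): a world point X has camera coordinates R X + t. Camera axes: x right, y down, z forward; pixel columns grow to the right and rows downward; lengths in m; the calibration is good to about 2 mm. A picture is of the moment at which its call begins.
- workorder.job_done(): hands the job in, once; it reports no verdict.
The state is a dict: "time_s": time; "q": joint angles; "joint_vel": joint speeds; "tau": joint torques, N m; "tcp_pos": TCP position; "tcp_rot": TCP orientation; "force": force on the tool from outside, world axes, zero at the start; "moment": the same for the moment, N m; "finger_gap": finger opening in m.
Only numpy, scipy, OpenCV 4.12 (cv2) and the standard library are available. Lean on these libraries where they do the work, as an engineer would, in place of code of your own. Each camera call takes 0.05 s, during which the arm holds its last target. There are 200 camera calls.

TASK

Close the draw latch of the inlay press: lift the brass claw over the steel keeper on the sliding bar, lower its hook to the bottom of the slot behind the keeper's rod and draw it back snug against the rod, then swing the red-gripped lever up and over until it lies fully home, so that the bar stays drawn in. Be gentle: feel for the slot rather than forcing the hook down, do not ram the lever into its rubber stop, and leave the glue bottle, the dish and the chisel where they are.

Things in the scene. Friction and masses are not known exactly. Their poses are not given: they have to be found in the camera images.
- hinge (a point): Pivot pin of the latch lever, 71 mm above the table, on the press: a wooden board 300 x 240 x 20 mm with an inlaid panel, fixed to the bench. This frame: x level along the latch line from lever to keeper, z up, y along the pin. The whole latch moves in the x-z plane through this point; the lever closes towards -x.
- keeper_mark (a point): Point fixed on the press (axes as hinge), 90 mm along x from the hinge, 50 mm above the table: where the far (+x) face of the keeper's rod stands, at slot floor height, for a usual panel. The real keeper stands up to 6 mm off this mark along x, either way: feel or look for it. Keeper: steel, 22 mm wide, flat top 12 mm above the slot floor on the near side, ending in the round rod.
- slot_mark (a point): Point fixed on the press 6 mm beyond keeper_mark: usual middle of the slot's floor (really up to 6 mm off along x, with the keeper). The slot is 12 mm long along x between the rod (6 mm thick, 6 to 12 mm above the floor, hollow beneath) and an end wall (8 mm thick, top 18 mm above the floor).
- lever (a joint): Lever angle, rad: 0 = flat, fully home (pointing to -x, on its rubber stop), grows as it opens up and over towards the keeper (1.57 upright, limit 2.8). Starts at 0.60 to 0.76; with the hook in the slot 1.3 to 2.6. Stays where it is left (friction 0.035 N m). Dead centre is at about 0.24; below that the latch holds itself shut. Swinging it takes up to 7 N at the grip.
- lever_grip (a point): Centre of the lever's red round grip bar, 11 mm thick, 26 mm wide along the hinge's y; 65 mm from the hinge (3 mm above the lever's line when flat). Pinched from above across its 26 mm it can turn between the fingers and follow the whole arc. Lever flat: grip 74 mm above the table, over a wooden block 40 mm high.
- claw (a joint): Angle of the claw on its pin on the lever, rad; grows as the claw is raised relative to the lever. Its slope in the world is joint claw minus joint lever (0 level, positive = hook end up). The pin is stiff (0.03 N m): the claw stays at the angle it is left at, and rises with the lever if its hook is not caught under the rod.
- claw_tab (a point): Centre of the claw's brass cross bar (10 mm thick, 26 mm wide along y), the place to pinch it from above; it can turn between the fingers. With the claw level it is 96.5 mm along x and 28 mm above the claw's pin. The pin is 18 mm from the hinge, in direction 188 degrees minus the lever angle (0 = +x, 90 = up). Moving the tab swings the lever too, against 3 to 7 N of friction.
- hook_tip (a point): Underside centre of the claw's hook, 45 mm straight below the tab in the claw's frame. Hook: 5 mm thick along x, 18 mm wide, 14 mm deep below the shank; at its foot a toe 4 mm long, 3.5 mm high points back to -x and catches under the rod once drawn back. It enters the slot with the tip some 6 to 8 mm beyond the rod's far face. Starts a few mm to 3 cm above the keeper.
- bar (a joint): How far the sliding clamp bar (wood, 60 x 210 x 30 mm, top 50 mm above the table = slot floor) is drawn in towards the lever, m: 0 at rest, pushed out by a rubber cushion (1.5 N, plus 1.5 N per mm). It begins to move when the hook is drawn back snug. A shut latch draws it in 6 to 20 mm.
- stop: Black rubber block, 14 x 16 mm, 28 mm tall, under the lever, which rests on it when fully home. Origin at its underside.
- glue: Loose white glue bottle with orange cap, 52 mm wide, 130 mm tall, standing on the bench beside the press. Origin at its underside.
- dish: Loose red dish with inlay chips, 90 mm wide, 18 mm tall, on the bench. Origin at its underside.
- chisel: Loose chisel with wooden handle, 230 mm long along its x, 26 mm thick, on the bench on the latch's side of the press. Origin at its underside near the middle.

How it is judged:
By the outcome, as a careful person would: the job done as asked, in the order asked, and still so for the second after the job is handed in, with the robot touching nothing.
It also fails if it takes over 72 s, if anything falls off the work surface, if the arm or the gripper's body presses on something with over 40 N, if the wrist force passes 120 N, or if a joint passes its speed limit or range.

## Working session

There is one attempt and no reset: what is moved stays moved. The work goes in short steps, Python scripts to look and compute and a tool call to move; the robot and the scene stay as the last step left them, time stands still between calls to the robot, and variables do not carry over. Pictures are saved under pics/ and viewed, about 8 in all and at most 12, crops included, and the job is handed in when it is done.

Besides the shell and the picture viewer there is one more tool, called after ">>>" by a JSON object that holds its "fn" and its "kwargs", one argument or row to a line. jog_arm: Moves the arm, as the interface text tells. Its arguments: {"type":"object","properties":{"moves":{"type":"array","items":{"type":"object","properties":{"hand":{"type":"number"},"translation":{"type":"array","items":{"type":"number"}},"turn":{"type":"array","items":{"type":"number"}}}}},"force":{"type":"number"}},"required":["moves"]}

```bash
mkdir -p pics; ls
cat > h.py <<'E'
import numpy as np, cv2
from rig import manip, snapshot, workorder
def ray(s,u,v):
    d=np.linalg.inv(s["K"])@np.array([u,v,1.0]); R=s["R"]; return -R.T@s["t"], R.T@d
def plane(s,u,v,z):
    o,d=ray(s,u,v); return o+d*(z-o[2])/d[2]
def dep(s,u,v):
    o,d=ray(s,u,v); return o+d*float(s["depth"][int(v),int(u)])
def proj(s,X):
    c=s["R"]@np.array(X)+s["t"]; p=s["K"]@c; return p[:2]/p[2]
def save(s,n,crop=None,f=1):
    im=s["color"][:,:,::-1]
    if crop: a,b,c,d=crop; im=im[b:d,a:c]
    cv2.imwrite("pics/"+n,cv2.resize(im,None,fx=f,fy=f,interpolation=cv2.INTER_CUBIC))
E
python3 - <<'E'
from h import *
ims=[]
for n in("scene","top"):
    s=snapshot(n); np.savez(n+"0.npz",**s); print(n,-s["R"].T@s["t"],s["R"][2],s["K"][0,0]); ims.append(s["color"][:,:,::-1])
    save(s,n+"0.png",f=1.25)
o=manip.get_obs(); print(o["time_s"],o["tcp_pos"],o["tcp_rot"],o["force"],o["finger_gap"],manip.finger_overhang)
E
```

```text
pics
scene [ 0.92342272 -0.47465891  1.04990607] [-0.28698013  0.45791483 -0.84140145] 460.87441484005404
top [0.44977759 0.04723195 1.2234101 ] [ 1.17248360e-01  6.78785411e-05 -9.93102622e-01] 515.6542927945279
0.1 [ 0.17770809 -0.70246339  0.23688756] [ 7.89097323e-01 -6.14267807e-01 -5.84513409e-04 -3.66531732e-04] [-0.2397719  -0.19916403 -0.0637586 ] 0.09303415304010483 0.019
```

View pics/scene0.png

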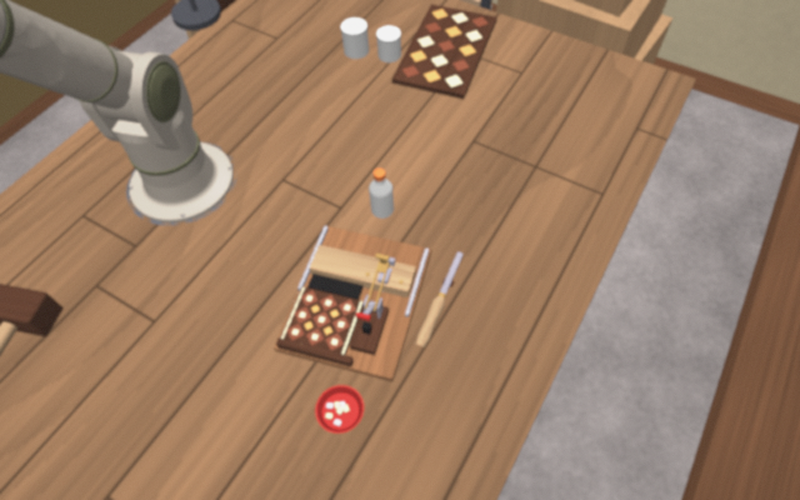

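View pics/top0.png

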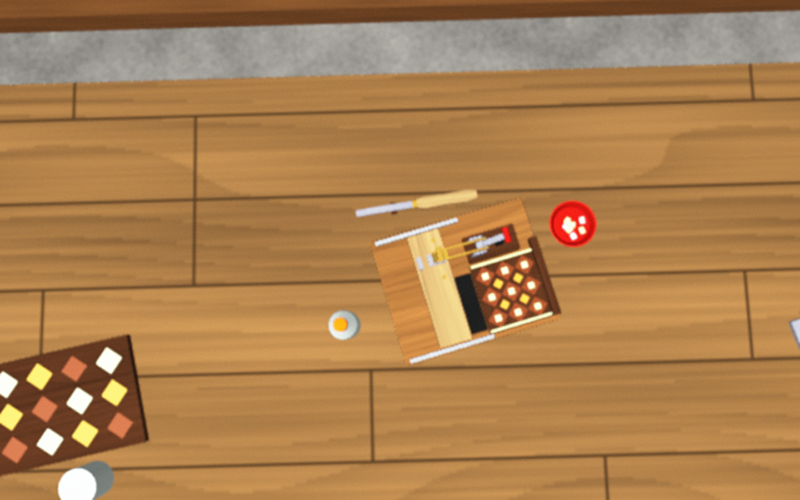

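The scene view shows the red grip near (364,316) and the brass tab near (382,258). In the top view the grip is near (507,236) and the tab near (437,253). I'll zoom in on both.

Run:
```python
from h import *
S=dict(np.load("scene0.npz"));T=dict(np.load("top0.npz"))
a=cv2.resize(S["color"][185:285,265:345],None,fx=5,fy=5,interpolation=cv2.INTER_CUBIC)
b=cv2.resize(T["color"][160:225,320:425],None,fx=5,fy=5,interpolation=cv2.INTER_CUBIC)
c=np.zeros((500,800,3),np.uint8); c[:500,:400]=a; 
b=cv2.resize(b,(400,248)); c[:248,400:]=b
cv2.imwrite("pics/crop0.png",c[:,:,::-1])
for n,s,box in(("scene",S,(265,185,345,285)),("top",T,(320,160,425,225))):
    hsv=cv2.cvtColor(s["color"],cv2.COLOR_RGB2HSV); x0,y0,x1,y1=box
    for nm,lo,hi in(("red",(0,200,120),(6,255,255)),("brass",(20,150,150),(30,255,255)),("grey",(0,0,90),(179,40,255))):
        m=np.zeros(hsv.shape[:2],np.uint8); m[y0:y1,x0:x1]=cv2.inRange(hsv,lo,hi)[y0:y1,x0:x1]
        k,l,st,ce=cv2.connectedComponentsWithStats(m)
        for i in range(1,k):
            if st[i,4]>=6:
                u,v=ce[i]; print(n,nm,st[i],ce[i].round(1),dep(s,round(u),round(v)).round(4))
```

```text
scene grey [324 199  19  54 197] [333.1 225.2] [0.6294 0.0231 0.0379]
scene grey [311 206   5   6  24] [313.  208.4] [0.5706 0.0248 0.0695]
scene grey [308 215   5  12  33] [309.8 220.2] [ 0.5792 -0.0041  0.0602]
scene grey [302 218   5   7  22] [304.2 221.1] [ 0.569  -0.0157  0.0636]
scene grey [290 237   4   8  15] [291.5 240.9] [ 0.5803 -0.0852  0.0828]
scene grey [301 239   5  15  50] [303.4 246.4] [ 0.6089 -0.0821  0.0798]
scene grey [291 241   9  10  52] [295.2 245.7] [ 0.5957 -0.0952  0.0889]
scene grey [276 244   4   4  12] [277.5 245.5] [ 0.5411 -0.0951  0.0352]
scene grey [271 258   4   3  11] [272.4 258.9] [ 0.547  -0.1307  0.0322]
scene grey [266 272   4   3  10] [267.2 273. ] [ 0.558  -0.1678  0.034 ]
top red [401 181   9  14  70] [405.1 187.2] [ 0.6058 -0.1269  0.1201]
top brass [331 160   3   6  15] [331.8 162.8] [0.682  0.0276 0.0207]
top brass [346 194  31  15 148] [355.8 201.9] [ 0.5783 -0.0212  0.1006]
top brass [370 200  11   4  16] [374.7 201.5] [ 0.5782 -0.0637  0.091 ]
top brass [411 219   7   6  31] [414.  221.8] [ 0.5357 -0.1574  0.0352]
top grey [320 161  10   7  55] [324.3 163.9] [0.6809 0.0466 0.0166]
top grey [320 175  46  16 170] [342.1 182.2] [0.634  0.0057 0.0322]
top grey [380 187  23  12 128] [391.2 192.6] [ 0.5973 -0.0999  0.091 ]
top grey [375 188  11   5  24] [379.9 189.8] [ 0.6062 -0.0771  0.0798]
top grey [378 200  12   6  37] [383.  202.3] [ 0.5787 -0.0824  0.0822]
top grey [342 204  11   9  43] [345.  208.5] [0.5699 0.0017 0.0602]
top grey [333 206   6  10  34] [335.5 210.5] [0.565  0.0225 0.07  ]
top grey [417 210   5   4  15] [419.1 211.5] [ 0.5607 -0.1699  0.0367]
top grey [402 214   4   5  15] [403.5 215.9] [ 0.5501 -0.1323  0.0374]
top grey [386 219   5   4  16] [387.8 220.6] [ 0.5395 -0.0973  0.0365]
```

View pics/crop0.png

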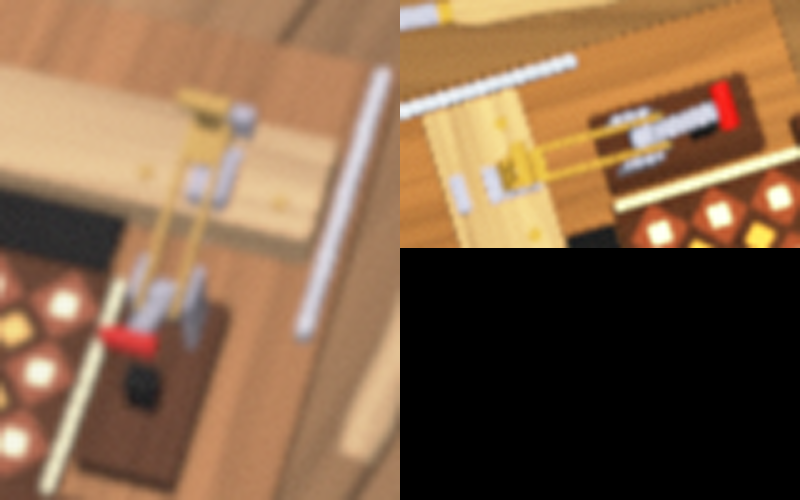

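The crop shows the brass tab just short of the keeper, with the end wall beyond it, the hinge cheeks, the red grip raised, and the black stop below. I'll compute the latch frame from depth.

```bash
cat >> h.py <<'E'
def cloud(s):
    v,u=np.mgrid[0:400,0:640]; d=s["depth"]; c=np.linalg.inv(s["K"])@np.stack([u.ravel(),v.ravel(),np.ones(u.size)])*d.ravel()
    return ((c.T-s["t"])@s["R"]).reshape(400,640,3)
E
python3 - <<'E'
from h import *
for n in("top","scene"):
    s=dict(np.load(n+"0.npz")); P=cloud(s); hsv=cv2.cvtColor(s["color"],cv2.COLOR_RGB2HSV)
    near=(abs(P[...,0]-.59)<.2)&(abs(P[...,1]+.05)<.2)
    def sel(lo,hi,z0,z1,extra=True):
        return (cv2.inRange(hsv,lo,hi)>0)&near&(P[...,2]>z0)&(P[...,2]<z1)&extra
    # red grip
    g=P[sel((0,180,100),(8,255,255),.07,.14)|sel((172,180,100),(179,255,255),.07,.14)]; print(n,"grip",len(g),g.mean(0).round(4) if len(g) else "", g[:,2].max() if len(g) else "")
    # long rail on +x side
    r=P[sel((0,0,90),(179,50,255),.015,.045,(P[...,0]>.60)&(P[...,0]<.68)&(P[...,1]>-.07))][:,:2]
    if len(r)>20:
        vx,vy,x,y=cv2.fitLine(r.astype(np.float32),cv2.DIST_HUBER,0,.01,.01).ravel(); sg=np.sign(vy); print("rail dir",(vx*sg).round(4),(vy*sg).round(4),len(r))
    h0=np.array([.5925,-.0798]); d=np.array([-.26,.966]);d/=np.hypot(*d); e=np.array([-d[1],d[0]])
    X=(P[...,:2]-h0)@d; Y=(P[...,:2]-h0)@e
    m=near&(P[...,2]>.053)&(abs(Y)<.03)&(X>-.03)&(X<.13)
    rows=[(round(1e3*X[v,u]),round(1e3*Y[v,u]),round(1e3*P[v,u,2]),*s["color"][v,u]) for v,u in np.argwhere(m)]
    rows.sort(); 
    print("\n".join(" ".join(f"{a:4d}" for a in map(int,r)) for r in rows if r[0]>58))
E
```

```text
top grip 59 [ 0.6042 -0.1267  0.1187] 0.12567977199892666
rail dir -0.0843 0.9964 361
  59   -6  101  234  193   72
  59    1  100  233  191   72
  59    3   98  232  192   71
  59   10   99  216  169   78
  59   17   56  239  206  135
  60   -4  100  234  194   75
  60   -2  101  234  195   75
  60    5   96  235  196   72
  60    7   97  236  199   78
  61  -29   55  244  219  145
  61   -8  102  233  193   79
  61   -6  103  235  197   74
  61    0   99  234  194   70
  61    9   96  228  189  103
  61   10   61  215  194  172
  61   19   54  240  209  137
  62   -5   98  233  192   70
  62   -2  100  231  189   70
  62    3  101  234  194   71
  62    5   99  234  193   70
  63   -9  103  234  195   96
  63   -7  101  231  188   74
  63    0  100  227  183   65
  63    7  100  231  189   76
  63   16   54  241  210  137
  64   -5   98  227  183   68
  64   -3   99  221  176   64
  64    2  101  227  183   65
  64    4   99  224  178   64
  64    9   60  198  183  172
  64    9  104  223  188  113
  64   11   95  213  192  164
  65   -8  102  222  179   72
  65   -1  100  214  171
[... 13552 characters left out ...]
  142  128
 105   -9   58  141  130  130
 105   -9   64  136  129  137
 105   -6   63  134  131  139
 105   -4   66  152  146  156
 105    2   64  163  139  111
 106  -11   64  154  134  128
 106   -3   60  136  128  132
 106   -1   64  154  140  135
 107   -9   66  155  149  159
 107   -6   65  156  152  163
 107   -6   70  183  177  191
 107   -3   54  144  130  126
 107   -1   66  166  155  154
 108  -11   65  156  139  139
 108   -3   67  176  170  182
 108   -3   70  189  178  188
 109  -10   67  171  154  157
 109   -8   67  179  171  183
 110   -5   70  196  185  198
 112  -22   53  217  176  135
 112  -10   68  184  163  162
 112   -7   66  190  177  187
 113   -1   67  186  167  164
```

Measured, in latch coordinates from the hinge:
- **Hinge:** about (0.5925, -0.0798), with the latch direction (-0.26, 0.966).
- **Rod far face:** X ≈ 92 mm.
- **Slot wall:** X ≈ 104 to 112 mm.
- **Tab:** X ≈ 73 mm, z ≈ 129 mm.
- **Lever:** about 0.69.
- **Claw slope:** about +0.2.

These agree with the given sizes, so I'll approach.

>>> {"fn": "jog_arm", "kwargs": {
  "moves": [
    {"hand":0.093,"translation":[0.03,0.052,0],"turn":[0,0,0.119]},
    {"hand":0.093,"translation":[0.059,0.104,0],"turn":[0,0,0.238]},
    {"hand":0.08,"translation":[0.089,0.156,0],"turn":[0,0,0.357]},
    {"hand":0.07,"translation":[0.118,0.208,0],"turn":[0,0,0.476]},
    {"hand":0.06,"translation":[0.148,0.26,0],"turn":[0,0,0.595]},
    {"hand":0.05,"translation":[0.178,0.312,0],"turn":[0,0,0.714]},
    {"hand":0.05,"translation":[0.207,0.364,0],"turn":[0,0,0.833]},
    {"hand":0.05,"translation":[0.237,0.416,0],"turn":[0,0,0.952]},
    {"hand":0.05,"translation":[0.266,0.468,0],"turn":[0,0,1.071]},
    {"hand":0.05,"translation":[0.296,0.52,0],"turn":[0,0,1.19]}
  ]
}}

```text
time_s: 1.35
tcp_pos: [0.4744, -0.1812, 0.2376]
tcp_rot: [0.998, -0.065, -0.0, 0.0]
force: [0.7, -0.6, 0.3]
finger_gap: 0.0502
```

>>> {"fn": "jog_arm", "kwargs": {
  "moves": [
    {"hand":0.05,"translation":[0.03,0.052,0],"turn":[0,0,0.119]},
    {"hand":0.05,"translation":[0.059,0.104,0],"turn":[0,0,0.238]},
    {"hand":0.05,"translation":[0.089,0.156,0],"turn":[0,0,0.357]},
    {"hand":0.05,"translation":[0.099,0.173,0],"turn":[0,0,0.396]},
    {"hand":0.05,"translation":[0.099,0.173,-0.02],"turn":[0,0,0.396]},
    {"hand":0.05,"translation":[0.099,0.173,-0.04],"turn":[0,0,0.396]},
    {"hand":0.05,"translation":[0.099,0.173,-0.05],"turn":[0,0,0.396]},
    {"hand":0.05,"translation":[0.099,0.173,-0.05],"turn":[0,0,0.396]},
    {"hand":0.05,"translation":[0.099,0.173,-0.05],"turn":[0,0,0.396]},
    {"hand":0.05,"translation":[0.099,0.173,-0.05],"turn":[0,0,0.396]}
  ]
}}

```text
time_s: 2.6
tcp_pos: [0.5731, -0.01, 0.1883]
tcp_rot: [0.991, 0.131, 0.001, 0.0]
force: [-0.0, 0.3, -0.3]
finger_gap: 0.0499
```

```bash
cat >> h.py <<'E'
def pair(name,a=(265,160,345,260),b=(310,150,410,230),f=5):
    S=snapshot("scene");T=snapshot("top")
    A=cv2.resize(S["color"][a[1]:a[3],a[0]:a[2]],None,fx=f,fy=f,interpolation=cv2.INTER_CUBIC)
    B=cv2.resize(T["color"][b[1]:b[3],b[0]:b[2]],(400,int(400*(b[3]-b[1])/(b[2]-b[0]))),interpolation=cv2.INTER_CUBIC)
    c=np.zeros((max(A.shape[0],B.shape[0]),A.shape[1]+400,3),np.uint8); c[:A.shape[0],:A.shape[1]]=A; c[:B.shape[0],A.shape[1]:]=B
    cv2.imwrite("pics/"+name,c[:,:,::-1]); np.savez("S.npz",**S); np.savez("T.npz",**T); return S,T
h0=np.array([.5925,-.0798]); d=np.array([-.2599,.9656]); e=np.array([-.9656,-.2599])
def lat(p): p=np.asarray(p); return np.r_[(p[:2]-h0)@d,(p[:2]-h0)@e,p[2]]*1e3
def wor(X,Y,z): return np.r_[h0+d*X/1e3+e*Y/1e3,z/1e3]
def rot(a): return np.array([[np.cos(a),-np.sin(a)],[np.sin(a),np.cos(a)]])
from scipy.optimize import fsolve
H=np.array([0,71.])
def pts(L,s):
    a=np.radians(188)-L; pin=H+18*np.array([np.cos(a),np.sin(a)])
    return pin,pin+rot(s)@[96.5,28],pin+rot(s)@[96.5,-17]
def ik(target,which,g=(2.0,-.2)):  # which 1 tab, 2 tip
    x=fsolve(lambda q:pts(*q)[which]-target,g); return x,pts(*x)
E
python3 - <<'E'
from h import *
pair("p1.png",a=(265,150,345,250))
print(ik([73,129],1,(.7,.2)))
g=(.7,.2)
for t in [(84,84),(90,80),(95,77),(99,76),(99,70),(99,62),(99,55),(99,50.5),(97,50.5),(93,50.5)]:
    q,p=ik(t,2,g); g=q; print(t,q.round(3),"tab",p[1].round(1),wor(p[1][0],.7,p[1][1]).round(4))
E
```

```text
(array([0.71167662, 0.21853898]), (array([-15.1342706 ,  80.74442679]), array([ 73., 129.]), array([82.75616152, 85.070314  ])))
(84, 84) [0.822 0.191] tab [ 75.4 128.2] [ 0.5722 -0.0071  0.1282]
(90, 80) [1.267 0.1  ] tab [ 85.5 124.8] [0.5696 0.0026 0.1248]
(95, 77) [1.584 0.053] tab [ 92.6 121.9] [0.5678 0.0094 0.1219]
(99, 76) [1.814 0.042] tab [ 97.1 121. ] [0.5666 0.0138 0.121 ]
(99, 70) [ 1.868 -0.018] tab [ 99.8 115. ] [0.5659 0.0164 0.115 ]
(99, 62) [ 1.971 -0.098] tab [103.4 106.8] [0.5649 0.0199 0.1068]
(99, 55) [ 2.088 -0.166] tab [106.4  99.4] [0.5642 0.0228 0.0994]
(99, 50.5) [ 2.177 -0.208] tab [108.3  94.5] [0.5637 0.0246 0.0945]
(97, 50.5) [ 2.074 -0.216] tab [106.7  94.5] [0.5641 0.023  0.0945]
(93, 50.5) [ 1.867 -0.227] tab [103.1  94.3] [0.565  0.0196 0.0943]
```

View pics/p1.png

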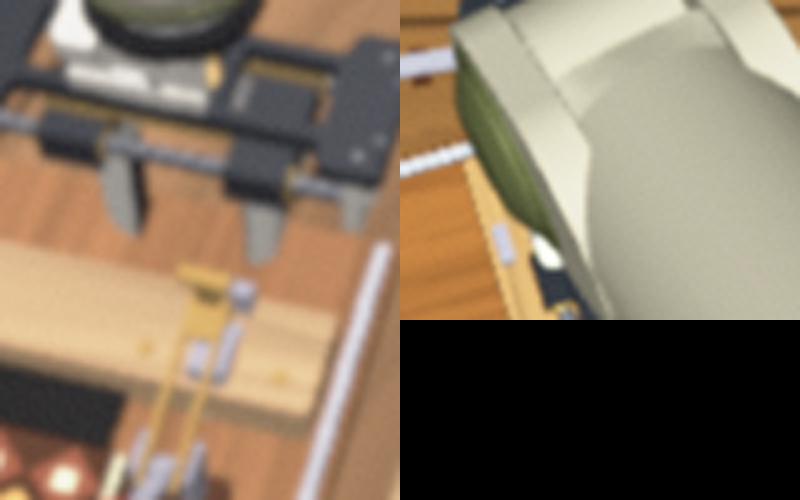

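The fingers straddle the tab, seen at (205,285) in the crop. I'll descend and grip.

>>> {"fn": "jog_arm", "kwargs": {
  "force": 20,
  "moves": [
    {"hand":0.05,"translation":[0,0,-0.015],"turn":[0,0,0]},
    {"hand":0.05,"translation":[0,0,-0.03],"turn":[0,0,0]},
    {"hand":0.05,"translation":[0,0,-0.045],"turn":[0,0,0]},
    {"hand":0.05,"translation":[0,0,-0.058],"turn":[0,0,0]},
    {"hand":0.045,"translation":[0,0,-0.058],"turn":[0,0,0]},
    {"hand":0.038,"translation":[0,0,-0.058],"turn":[0,0,0]},
    {"hand":0.032,"translation":[0,0,-0.058],"turn":[0,0,0]},
    {"hand":0.028,"translation":[0,0,-0.058],"turn":[0,0,0]},
    {"hand":0.02,"translation":[0,0,-0.058],"turn":[0,0,0]},
    {"hand":0.02,"translation":[0,0,-0.058],"turn":[0,0,0]}
  ]
}}

```text
time_s: 3.95
tcp_pos: [0.5732, -0.0097, 0.1299]
tcp_rot: [0.991, 0.131, 0.0, -0.0]
force: [0.7, 1.0, 0.1]
finger_gap: 0.0256
```

>>> {"fn": "jog_arm", "kwargs": {
  "moves": [
    {"hand":0.02,"translation":[-0.0008,0.003,-0.001],"turn":[0,0,0]},
    {"hand":0.02,"translation":[-0.0016,0.006,-0.002],"turn":[0,0,0]},
    {"hand":0.02,"translation":[-0.0024,0.009,-0.003],"turn":[0,0,0]},
    {"hand":0.02,"translation":[-0.0032,0.0121,-0.004],"turn":[0,0,0]},
    {"hand":0.02,"translation":[-0.0042,0.0155,-0.0055],"turn":[0,0,0]},
    {"hand":0.02,"translation":[-0.0051,0.0189,-0.007],"turn":[0,0,0]},
    {"hand":0.02,"translation":[-0.0057,0.0211,-0.0075],"turn":[0,0,0]},
    {"hand":0.02,"translation":[-0.0063,0.0233,-0.008],"turn":[0,0,0]},
    {"hand":0.02,"translation":[-0.0063,0.0233,-0.008],"turn":[0,0,0]},
    {"hand":0.02,"translation":[-0.0063,0.0233,-0.008],"turn":[0,0,0]}
  ]
}}

```text
time_s: 5.2
tcp_pos: [0.5667, 0.0137, 0.1217]
tcp_rot: [0.991, 0.131, 0.0, -0.0]
force: [3.7, -1.6, -0.3]
finger_gap: 0.0255
```

Run:
```python
from h import *
S,T=pair("p2.png",a=(275,170,345,260),f=6)
o=manip.get_obs(); print(lat(o["tcp_pos"]),o["force"],o["finger_gap"])
for n,s in(("S",S),("T",T)):
    P=cloud(s); hsv=cv2.cvtColor(s["color"],cv2.COLOR_RGB2HSV)
    r=(cv2.inRange(hsv,(0,180,80),(8,255,255))|cv2.inRange(hsv,(172,180,80),(179,255,255)))>0
    r&=(abs(P[...,0]-.59)<.08)&(abs(P[...,1]+.05)<.09)&(P[...,2]>.09)
    g=P[r]; print(n,len(g)); 
    if len(g): print(lat(g.mean(0)).round(1), g[:,2].max())
```

```text
[ 96.94439038   0.68681706 121.73495292] [ 2.93699993 -1.54932158 -0.39186346] 0.025624581873854153
S 1
[ 13.1  -8.1 138.4] 0.13842752824766746
T 0
```

View pics/p2.png

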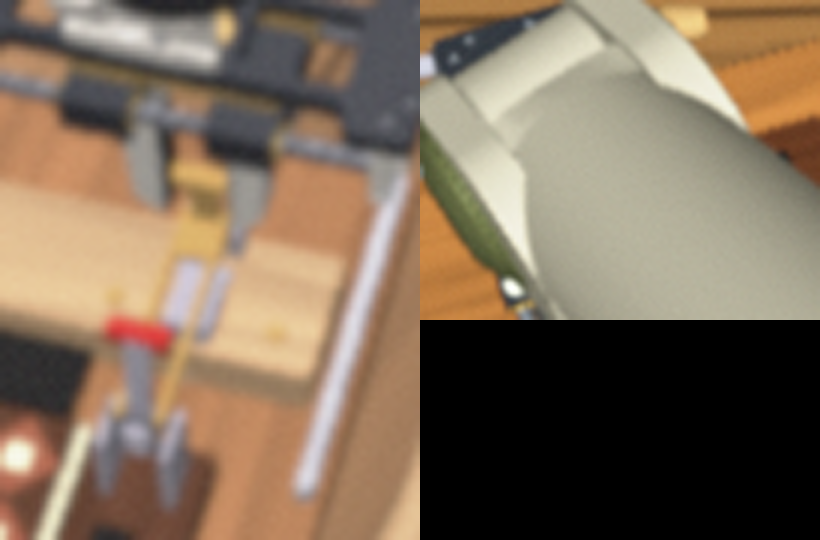

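The lever has swung up, with the red grip at crop (138,333), and the claw is held above the slot. I'll check the lever angle against the model using a ray onto the latch plane.

```bash
cat >> h.py <<'E'
def redgrip(s,Y=0):
    hsv=cv2.cvtColor(s["color"],cv2.COLOR_RGB2HSV)
    m=cv2.inRange(hsv,(0,150,80),(6,255,255))|cv2.inRange(hsv,(174,150,80),(179,255,255)); m[:180]=0;m[290:]=0;m[:,:275]=0;m[:,330:]=0
    k,l,st,ce=cv2.connectedComponentsWithStats(m); i=1+st[1:,4].argmax(); u,v=ce[i]
    o,r=ray(s,u,v); E=np.r_[e,0]; t=((np.r_[h0,0]-o)@E+Y/1e3)/(r@E); p=lat(o+t*r); x,z=p[0],p[2]-71
    return (u,v,st[i,4]),p,np.hypot(x,z),np.pi-np.arctan2(z,x)-np.arctan2(3,65)
E
python3 - <<'E'
from h import *
print(redgrip(dict(np.load("scene0.npz"))),redgrip(dict(np.load("S.npz"))))
print(ik([96.94,120.7],1,(1.8,0)),ik([96.94,121.7],1,(1.8,0))[0])
E
```

```text
((np.float64(290.9622641509434), np.float64(253.20754716981133), np.int32(53)), array([-4.42691762e+01,  7.52710846e-15,  1.07494307e+02]), np.float64(57.372418414554375), np.float64(0.6433056490464137)) ((np.float64(297.6896551724138), np.float64(225.0), np.int32(29)), array([ 1.37708036e+01, -2.93197968e-14,  1.38211849e+02]), np.float64(68.60807281555368), np.float64(1.7267649281774318))
(array([1.80029694, 0.03932931]), (array([ 1.61555997, 88.92735245]), array([ 96.94, 120.7 ]), array([98.70936264, 75.73479839]))) [1.81991064 0.0502083 ]
```

>>> {"fn": "jog_arm", "kwargs": {
  "moves": [
    {"hand":0.02,"translation":[-0.0003,0.001,-0.002],"turn":[0,0,0]},
    {"hand":0.02,"translation":[-0.0005,0.002,-0.004],"turn":[0,0,0]},
    {"hand":0.02,"translation":[-0.0008,0.003,-0.006],"turn":[0,0,0]},
    {"hand":0.02,"translation":[-0.001,0.0037,-0.0075],"turn":[0,0,0]},
    {"hand":0.02,"translation":[-0.0012,0.0043,-0.009],"turn":[0,0,0]},
    {"hand":0.02,"translation":[-0.0013,0.0049,-0.0105],"turn":[0,0,0]},
    {"hand":0.02,"translation":[-0.0015,0.0055,-0.012],"turn":[0,0,0]},
    {"hand":0.02,"translation":[-0.0015,0.0055,-0.012],"turn":[0,0,0]},
    {"hand":0.02,"translation":[-0.0015,0.0055,-0.012],"turn":[0,0,0]},
    {"hand":0.02,"translation":[-0.0015,0.0055,-0.012],"turn":[0,0,0]}
  ]
}}

```text
time_s: 6.55
tcp_pos: [0.5651, 0.0191, 0.1097]
tcp_rot: [0.991, 0.131, 0.0, -0.0]
force: [4.3, -0.6, 0.4]
finger_gap: 0.0257
```

>>> {"fn": "jog_arm", "kwargs": {
  "moves": [
    {"hand":0.02,"translation":[-0.0001,0.0004,-0.001],"turn":[0,0,0]},
    {"hand":0.02,"translation":[-0.0002,0.0008,-0.002],"turn":[0,0,0]},
    {"hand":0.02,"translation":[-0.0003,0.0012,-0.003],"turn":[0,0,0]},
    {"hand":0.02,"translation":[-0.0003,0.0012,-0.003],"turn":[0,0,0]},
    {"hand":0.02,"translation":[-0.0004,0.0016,-0.004],"turn":[0,0,0]},
    {"hand":0.02,"translation":[-0.0005,0.0019,-0.005],"turn":[0,0,0]},
    {"hand":0.02,"translation":[-0.0006,0.0023,-0.006],"turn":[0,0,0]},
    {"hand":0.02,"translation":[-0.0006,0.0023,-0.006],"turn":[0,0,0]},
    {"hand":0.02,"translation":[-0.0006,0.0023,-0.006],"turn":[0,0,0]},
    {"hand":0.02,"translation":[-0.0006,0.0023,-0.006],"turn":[0,0,0]}
  ]
}}

```text
time_s: 7.8
tcp_pos: [0.5644, 0.0217, 0.1036]
tcp_rot: [0.991, 0.131, 0.0, -0.0]
force: [3.6, 3.0, 2.3]
finger_gap: 0.0257
```

A small push towards +X and upwards has appeared, so the toe is probably brushing the rod. I'll shift 1 mm outward and feel again.

>>> {"fn": "jog_arm", "kwargs": {
  "moves": [
    {"hand":0.02,"translation":[-0.0001,0.0004,0.0],"turn":[0,0,0]},
    {"hand":0.02,"translation":[-0.0002,0.0007,0.0],"turn":[0,0,0]},
    {"hand":0.02,"translation":[-0.0003,0.001,0.0],"turn":[0,0,0]},
    {"hand":0.02,"translation":[-0.0003,0.001,0.0],"turn":[0,0,0]},
    {"hand":0.02,"translation":[-0.0003,0.001,0.0],"turn":[0,0,0]},
    {"hand":0.02,"translation":[-0.0003,0.0011,-0.0005],"turn":[0,0,0]},
    {"hand":0.02,"translation":[-0.0003,0.0013,-0.001],"turn":[0,0,0]},
    {"hand":0.02,"translation":[-0.0003,0.0013,-0.001],"turn":[0,0,0]},
    {"hand":0.02,"translation":[-0.0003,0.0013,-0.001],"turn":[0,0,0]},
    {"hand":0.02,"translation":[-0.0003,0.0013,-0.001],"turn":[0,0,0]}
  ]
}}

```text
time_s: 9.05
tcp_pos: [0.5641, 0.0225, 0.1026]
tcp_rot: [0.991, 0.131, -0.0, 0.0]
force: [4.2, 0.0, 0.7]
finger_gap: 0.0257
```

Run:
```python
from h import *
S,T=pair("p3.png",a=(275,170,345,260),f=6)
o=manip.get_obs(); print(lat(o["tcp_pos"]),o["force"], o["force"][:2]@d,o["force"][:2]@e); print(redgrip(S)); print(ik(lat(o["tcp_pos"])[[0,2]]-[0,1],1))
```

```text
[106.18621739   0.89109323 102.59008613] [ 4.29855832 -0.16831604  1.26359199] -1.2797212797121993 -4.106942576442653
((np.float64(300.04545454545456), np.float64(220.1818181818182), np.int32(22)), array([3.05491291e+01, 5.33449454e-14, 1.32224701e+02]), np.float64(68.4230462321454), np.float64(1.987496391707793))
(array([ 2.08991713, -0.14391381]), (array([ 6.66811699, 87.71933658]), array([106.18621739, 101.59008613]), array([99.73242746, 57.05528406])))
```

View pics/p3.png

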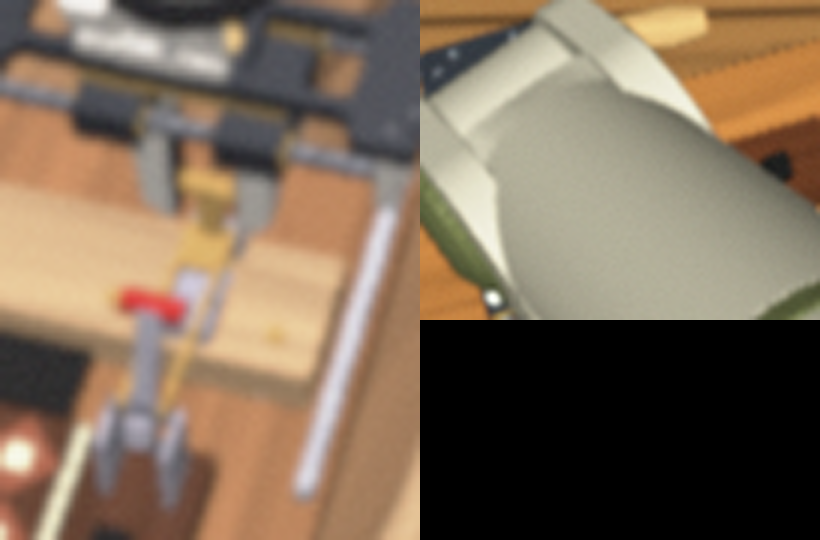

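The push has eased, so the hook is entering; the grip is at crop (152,303). I'll continue down gently.

>>> {"fn": "jog_arm", "kwargs": {
  "moves": [
    {"hand":0.02,"translation":[-0.0001,0.0002,-0.0005],"turn":[0,0,0]},
    {"hand":0.02,"translation":[-0.0001,0.0004,-0.001],"turn":[0,0,0]},
    {"hand":0.02,"translation":[-0.0002,0.0006,-0.0015],"turn":[0,0,0]},
    {"hand":0.02,"translation":[-0.0002,0.0008,-0.002],"turn":[0,0,0]},
    {"hand":0.02,"translation":[-0.0002,0.001,-0.0025],"turn":[0,0,0]},
    {"hand":0.02,"translation":[-0.0003,0.0012,-0.003],"turn":[0,0,0]},
    {"hand":0.02,"translation":[-0.0003,0.0014,-0.0035],"turn":[0,0,0]},
    {"hand":0.02,"translation":[-0.0003,0.0014,-0.0035],"turn":[0,0,0]},
    {"hand":0.02,"translation":[-0.0003,0.0014,-0.0035],"turn":[0,0,0]},
    {"hand":0.02,"translation":[-0.0003,0.0014,-0.0035],"turn":[0,0,0]}
  ]
}}

```text
time_s: 10.4
tcp_pos: [0.5637, 0.0238, 0.0991]
tcp_rot: [0.991, 0.131, -0.0, 0.0]
force: [4.3, -1.1, 0.3]
finger_gap: 0.0254
```

>>> {"fn": "jog_arm", "kwargs": {
  "moves": [
    {"hand":0.02,"translation":[-0.0001,0.0002,-0.0005],"turn":[0,0,0]},
    {"hand":0.02,"translation":[-0.0001,0.0004,-0.001],"turn":[0,0,0]},
    {"hand":0.02,"translation":[-0.0001,0.0005,-0.0015],"turn":[0,0,0]},
    {"hand":0.02,"translation":[-0.0002,0.0007,-0.002],"turn":[0,0,0]},
    {"hand":0.02,"translation":[-0.0002,0.0009,-0.0025],"turn":[0,0,0]},
    {"hand":0.02,"translation":[-0.0003,0.001,-0.003],"turn":[0,0,0]},
    {"hand":0.02,"translation":[-0.0003,0.0012,-0.0035],"turn":[0,0,0]},
    {"hand":0.02,"translation":[-0.0003,0.0012,-0.0035],"turn":[0,0,0]},
    {"hand":0.02,"translation":[-0.0003,0.0012,-0.0035],"turn":[0,0,0]},
    {"hand":0.02,"translation":[-0.0003,0.0012,-0.0035],"turn":[0,0,0]}
  ]
}}

```text
time_s: 11.65
tcp_pos: [0.5635, 0.0251, 0.0958]
tcp_rot: [0.991, 0.131, 0.0, 0.0]
force: [2.5, -1.2, 4.7]
finger_gap: 0.0256
```

>>> {"fn": "jog_arm", "kwargs": {
  "moves": [
    {"hand":0.02,"translation":[0,0,-0.0004],"turn":[0,0,0]},
    {"hand":0.02,"translation":[0,0,-0.0008],"turn":[0,0,0]},
    {"hand":0.02,"translation":[0,0,-0.0008],"turn":[0,0,0]},
    {"hand":0.02,"translation":[0,0,-0.0008],"turn":[0,0,0]},
    {"hand":0.02,"translation":[0,0,-0.0008],"turn":[0,0,0]},
    {"hand":0.02,"translation":[0,0,-0.0008],"turn":[0,0,0]},
    {"hand":0.02,"translation":[0,0,-0.0008],"turn":[0,0,0]},
    {"hand":0.02,"translation":[0,0,-0.0008],"turn":[0,0,0]},
    {"hand":0.02,"translation":[0,0,-0.0008],"turn":[0,0,0]},
    {"hand":0.02,"translation":[0,0,-0.0008],"turn":[0,0,0]}
  ]
}}

```text
time_s: 12.9
tcp_pos: [0.5636, 0.0252, 0.0955]
tcp_rot: [0.991, 0.131, 0.0, 0.0]
force: [1.1, -1.3, 11.9]
finger_gap: 0.0256
```

Run:
```python
from h import *
o=manip.get_obs(); S,T=pair("p4.png",a=(275,170,345,260),f=6); print(lat(o["tcp_pos"]),o["force"],o["force"][:2]@d); print(redgrip(S)); print(ik(lat(o["tcp_pos"])[[0,2]]-[0,1],1))
```

```text
[108.92220973   0.64678062  95.48889175] [ 1.05467094 -1.3372166  11.93063077] -1.565325327797794
((np.float64(300.2105263157895), np.float64(218.42105263157896), np.int32(19)), array([3.27749791e+01, 2.86427410e-14, 1.36570435e+02]), np.float64(73.30539699458083), np.float64(1.9881978957840971))
(array([ 2.21753293, -0.20515286]), (array([ 8.74175781, 86.73472816]), array([108.92220973,  94.48889175]), array([99.75495317, 50.4325482 ])))
```

The floor is confirmed: 12 N upward at model tip height 50.4 mm. Next I'll ease off and draw back towards the rod.

>>> {"fn": "jog_arm", "kwargs": {
  "moves": [
    {"hand":0.02,"translation":[0.0,0.0,0.0008],"turn":[0,0,0]},
    {"hand":0.02,"translation":[0.0001,-0.0005,0.0008],"turn":[0,0,0]},
    {"hand":0.02,"translation":[0.0003,-0.001,0.0008],"turn":[0,0,0]},
    {"hand":0.02,"translation":[0.0004,-0.0015,0.0008],"turn":[0,0,0]},
    {"hand":0.02,"translation":[0.0005,-0.002,0.0008],"turn":[0,0,0]},
    {"hand":0.02,"translation":[0.0007,-0.0025,0.0008],"turn":[0,0,0]},
    {"hand":0.02,"translation":[0.0008,-0.003,0.0008],"turn":[0,0,0]},
    {"hand":0.02,"translation":[0.0009,-0.0034,0.0008],"turn":[0,0,0]},
    {"hand":0.02,"translation":[0.0009,-0.0034,0.0008],"turn":[0,0,0]},
    {"hand":0.02,"translation":[0.0009,-0.0034,0.0008],"turn":[0,0,0]}
  ]
}}

```text
time_s: 14.25
tcp_pos: [0.5637, 0.0248, 0.0957]
tcp_rot: [0.991, 0.132, -0.0, -0.002]
force: [-1.0, 7.4, 7.6]
finger_gap: 0.0256
```

Run:
```python
from h import *
for i in range(2):
    S,T=pair("p5.png",a=(275,170,345,260),f=6)
    o=manip.get_obs(); print(lat(o["tcp_pos"]),o["force"],o["moment"],o["tcp_rot"],o["joint_vel"].round(3) if hasattr(o["joint_vel"],"round") else o["joint_vel"]); print(redgrip(S))
```

```text
[108.48808551   0.62421259  95.73778068] [-1.17960989  7.36542003  7.22154454] [ 1.5118468   0.06533998 -0.02970064] [ 9.91202499e-01  1.32344516e-01 -1.49462946e-05 -1.59210219e-03] [ 0.001 -0.001 -0.001  0.    -0.001  0.001 -0.001]
((np.float64(300.5), np.float64(218.75), np.int32(20)), array([3.42007054e+01, 4.38781408e-14, 1.32742102e+02]), np.float64(70.58169337962099), np.float64(2.030529481596557))
[108.49585784   0.65808986  95.7281304 ] [-1.42326126  6.4612599   7.04662598] [ 1.51723373  0.03783044 -0.01176108] [ 9.91201861e-01  1.32349339e-01 -5.15110219e-05 -1.58757616e-03] [-0.002 -0.002  0.001 -0.    -0.004  0.001  0.   ]
((np.float64(300.3636363636364), np.float64(218.6818181818182), np.int32(22)), array([3.34649470e+01, 1.44269572e-14, 1.34258082e+02]), np.float64(71.56456955949028), np.float64(2.0112703254109294))
```

View pics/p5.png

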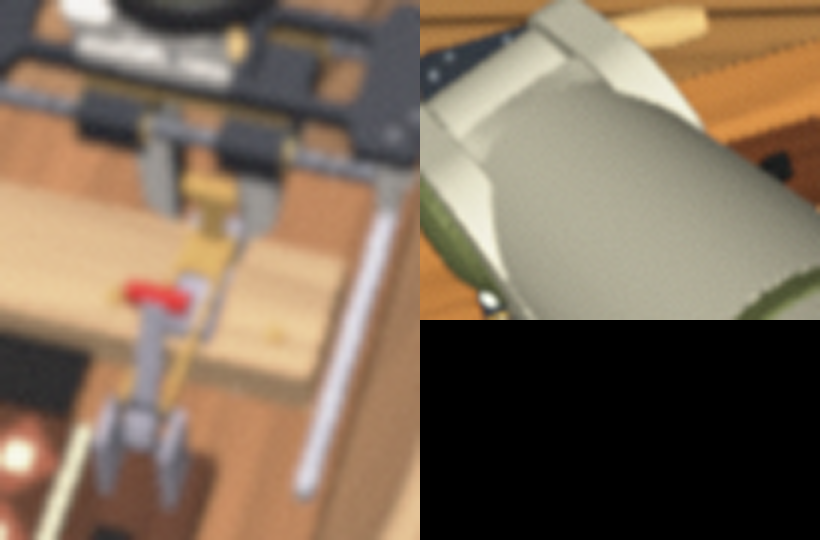

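The tab is held by friction and the arm is soft along y, at about 2.4 N/mm. I'll ease the floor pressure slightly and pull a little more.

>>> {"fn": "jog_arm", "kwargs": {
  "moves": [
    {"hand":0.02,"translation":[0.0,0.0,0.0003],"turn":[0,0,0]},
    {"hand":0.02,"translation":[0.0001,-0.0003,0.0003],"turn":[0,0,0]},
    {"hand":0.02,"translation":[0.0002,-0.0006,0.0003],"turn":[0,0,0]},
    {"hand":0.02,"translation":[0.0002,-0.0009,0.0003],"turn":[0,0,0]},
    {"hand":0.02,"translation":[0.0003,-0.0012,0.0003],"turn":[0,0,0]},
    {"hand":0.02,"translation":[0.0004,-0.0015,0.0003],"turn":[0,0,0]},
    {"hand":0.02,"translation":[0.0004,-0.0015,0.0003],"turn":[0,0,0]},
    {"hand":0.02,"translation":[0.0004,-0.0015,0.0003],"turn":[0,0,0]},
    {"hand":0.02,"translation":[0.0004,-0.0015,0.0003],"turn":[0,0,0]},
    {"hand":0.02,"translation":[0.0004,-0.0015,0.0003],"turn":[0,0,0]}
  ]
}}

```text
time_s: 15.7
tcp_pos: [0.5642, 0.0229, 0.0958]
tcp_rot: [0.991, 0.132, -0.0, -0.001]
force: [1.2, 5.8, 3.5]
finger_gap: 0.0258
```

Run:
```python
from h import *
o=manip.get_obs(); print(lat(o["tcp_pos"]),o["force"],o["force"][:2]@d)
```

```text
[106.52222746   0.60282336  95.7931982 ] [1.19537885 5.77273786 3.45242848] 5.2634767150255115
```

It slid 2 mm, so that was friction. I'll keep drawing.

>>> {"fn": "jog_arm", "kwargs": {
  "moves": [
    {"hand":0.02,"translation":[0.0001,-0.0004,0.0],"turn":[0,0,0]},
    {"hand":0.02,"translation":[0.0002,-0.0008,0.0],"turn":[0,0,0]},
    {"hand":0.02,"translation":[0.0003,-0.0012,0.0],"turn":[0,0,0]},
    {"hand":0.02,"translation":[0.0004,-0.0015,0.0],"turn":[0,0,0]},
    {"hand":0.02,"translation":[0.0004,-0.0015,0.0],"turn":[0,0,0]},
    {"hand":0.02,"translation":[0.0004,-0.0015,0.0],"turn":[0,0,0]},
    {"hand":0.02,"translation":[0.0004,-0.0015,0.0],"turn":[0,0,0]},
    {"hand":0.02,"translation":[0.0004,-0.0015,0.0],"turn":[0,0,0]},
    {"hand":0.02,"translation":[0.0004,-0.0015,0.0],"turn":[0,0,0]},
    {"hand":0.02,"translation":[0.0004,-0.0015,0.0],"turn":[0,0,0]}
  ]
}}

```text
time_s: 16.95
tcp_pos: [0.5646, 0.0212, 0.0957]
tcp_rot: [0.991, 0.132, -0.0, -0.001]
force: [0.2, 6.5, 3.2]
finger_gap: 0.0254
```

Run:
```python
from h import *
o=manip.get_obs(); print(lat(o["tcp_pos"]),o["force"],o["force"][:2]@d)
```

```text
[104.7816976    0.63764242  95.74702367] [0.21419067 6.48898544 3.21793475] 6.2100961857015005
```

>>> {"fn": "jog_arm", "kwargs": {
  "moves": [
    {"hand":0.02,"translation":[0.0001,-0.0004,0.0],"turn":[0,0,0]},
    {"hand":0.02,"translation":[0.0002,-0.0008,0.0],"turn":[0,0,0]},
    {"hand":0.02,"translation":[0.0003,-0.0012,0.0],"turn":[0,0,0]},
    {"hand":0.02,"translation":[0.0004,-0.0016,0.0],"turn":[0,0,0]},
    {"hand":0.02,"translation":[0.0005,-0.002,0.0],"turn":[0,0,0]},
    {"hand":0.02,"translation":[0.0005,-0.002,0.0],"turn":[0,0,0]},
    {"hand":0.02,"translation":[0.0005,-0.002,0.0],"turn":[0,0,0]},
    {"hand":0.02,"translation":[0.0005,-0.002,0.0],"turn":[0,0,0]},
    {"hand":0.02,"translation":[0.0005,-0.002,0.0],"turn":[0,0,0]},
    {"hand":0.02,"translation":[0.0005,-0.002,0.0],"turn":[0,0,0]}
  ]
}}

```text
time_s: 18.2
tcp_pos: [0.5651, 0.0198, 0.0958]
tcp_rot: [0.991, 0.132, -0.0, -0.002]
force: [0.5, 8.3, 3.3]
finger_gap: 0.0257
```

Run:
```python
from h import *
S,T=pair("p6.png",a=(275,170,345,260),f=6)
o=manip.get_obs(); print(lat(o["tcp_pos"]),o["force"],o["force"][:2]@d); print(redgrip(S));print(ik(lat(o["tcp_pos"])[[0,2]]-[0,1],1))
P=cloud(S)
L=(P[...,:2]-h0)@d*1e3; Y=(P[...,:2]-h0)@e*1e3; z=P[...,2]*1e3
s0=dict(np.load("scene0.npz"))
hsv=cv2.cvtColor(S["color"],cv2.COLOR_RGB2HSV)
m=(abs(Y)<13)&(L>60)&(L<120)&(z>60)&(z<76)&(hsv[...,1]<60)
print(sorted(zip(L[m].round().astype(int).tolist(),Y[m].round().astype(int).tolist(),z[m].round().astype(int).tolist()))[-25:])
```

```text
[103.3032797    0.57001303  95.76673355] [-2.63886878e-03  7.00732479e+00  2.67926249e+00] 6.766958658305543
((np.float64(298.25925925925924), np.float64(223.7037037037037), np.int32(27)), array([1.78866594e+01, 1.04921361e-14, 1.37213753e+02]), np.float64(68.58712485341479), np.float64(1.7885129693832005))
(array([ 1.87807511, -0.22246143]), (array([ 3.00362695, 88.7476259 ]), array([103.3032797 ,  94.76673355]), array([93.37488178, 50.87565342])))
[(73, -3, 65), (73, 0, 63), (73, 7, 70), (74, -10, 60), (74, -3, 72), (75, -10, 64), (75, 0, 64), (75, 2, 73), (76, 3, 62), (76, 6, 60), (76, 6, 70), (77, -2, 62), (78, -9, 64), (78, 6, 62), (79, 4, 62), (80, 2, 61), (100, -6, 75), (101, -10, 71), (104, -9, 61), (104, -7, 65), (105, -9, 70), (106, -6, 65), (108, -6, 67), (110, -7, 65), (111, -5, 67)]
```

>>> {"fn": "jog_arm", "kwargs": {
  "moves": [
    {"hand":0.02,"translation":[0.0001,-0.0004,0.0],"turn":[0,0,0]},
    {"hand":0.02,"translation":[0.0002,-0.0008,0.0],"turn":[0,0,0]},
    {"hand":0.02,"translation":[0.0003,-0.0012,0.0],"turn":[0,0,0]},
    {"hand":0.02,"translation":[0.0004,-0.0016,0.0],"turn":[0,0,0]},
    {"hand":0.02,"translation":[0.0005,-0.002,0.0],"turn":[0,0,0]},
    {"hand":0.02,"translation":[0.0006,-0.0024,0.0],"turn":[0,0,0]},
    {"hand":0.02,"translation":[0.0006,-0.0024,0.0],"turn":[0,0,0]},
    {"hand":0.02,"translation":[0.0006,-0.0024,0.0],"turn":[0,0,0]},
    {"hand":0.02,"translation":[0.0006,-0.0024,0.0],"turn":[0,0,0]},
    {"hand":0.02,"translation":[0.0006,-0.0024,0.0],"turn":[0,0,0]}
  ]
}}

```text
time_s: 19.55
tcp_pos: [0.5655, 0.0181, 0.0958]
tcp_rot: [0.991, 0.133, -0.0, -0.002]
force: [-0.8, 9.6, 3.9]
finger_gap: 0.0257
```

Run:
```python
from h import *
S,T=pair("p7.png",a=(275,170,345,260),f=6)
o=manip.get_obs(); print(lat(o["tcp_pos"]),o["force"],o["force"][:2]@d); print(redgrip(S))
```

```text
[101.49810415   0.52184462  95.78937683] [-0.42871486 10.3304748   3.76032494] 10.086529459430796
((np.float64(297.6), np.float64(225.63333333333333), np.int32(30)), array([1.27982067e+01, 2.38716329e-14, 1.36950063e+02]), np.float64(67.1803909792026), np.float64(1.7163518491502308))
```

View pics/p7.png

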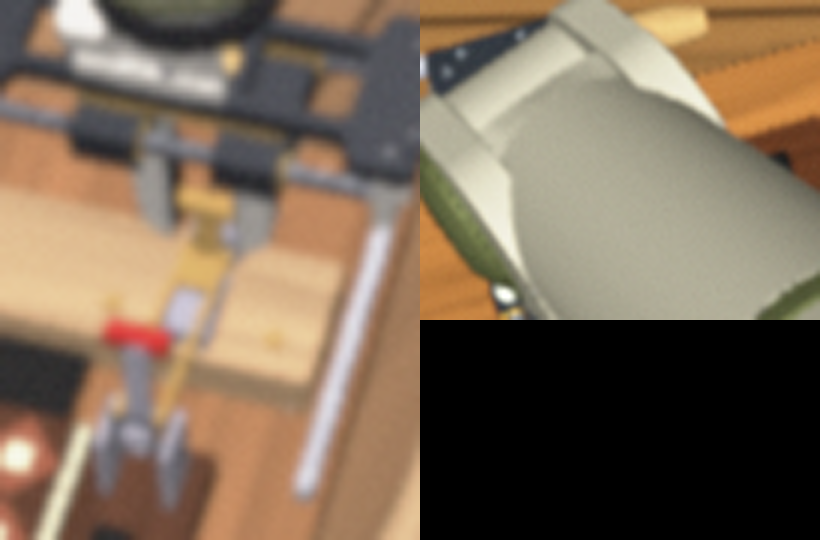

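The grip is at crop (138,335) and the claw lies low in the slot. The force rises about 1.8 N/mm, so the hook is snug and the bar is just starting to move. I'll relax the pull, open and rise.

>>> {"fn": "jog_arm", "kwargs": {
  "moves": [
    {"hand":0.02,"translation":[-0.0004,0.0015,0.0],"turn":[0,0,0]},
    {"hand":0.02,"translation":[-0.0008,0.003,0.0],"turn":[0,0,0]},
    {"hand":0.02,"translation":[-0.0008,0.003,0.0],"turn":[0,0,0]},
    {"hand":0.03,"translation":[-0.0008,0.003,0.0],"turn":[0,0,0]},
    {"hand":0.04,"translation":[-0.0008,0.003,0.0],"turn":[0,0,0]},
    {"hand":0.05,"translation":[-0.0008,0.003,0.0],"turn":[0,0,0]},
    {"hand":0.05,"translation":[-0.0008,0.003,0.0],"turn":[0,0,0]},
    {"hand":0.05,"translation":[-0.0008,0.003,0.02],"turn":[0,0,0]},
    {"hand":0.05,"translation":[-0.0008,0.003,0.05],"turn":[0,0,0]},
    {"hand":0.05,"translation":[-0.0008,0.003,0.09],"turn":[0,0,0]}
  ]
}}

```text
time_s: 20.9
tcp_pos: [0.5648, 0.0172, 0.1861]
tcp_rot: [0.991, 0.131, -0.001, -0.0]
force: [-0.1, -0.0, 0.9]
finger_gap: 0.0503
```

Run:
```python
from h import *
S,T=pair("p8.png",a=(275,170,345,260),f=6)
o=manip.get_obs(); print(lat(o["tcp_pos"]),o["force"]); print(redgrip(S))
P=cloud(S); hsv=cv2.cvtColor(S["color"],cv2.COLOR_RGB2HSV)
L=(P[...,:2]-h0)@d*1e3; Y=(P[...,:2]-h0)@e*1e3; z=P[...,2]*1e3
m=(abs(Y)<14)&(L>85)&(L<125)&(z>60)&(z<110)
m&=(hsv[...,0]>10)&(hsv[...,0]<30)&(hsv[...,1]>90)&(z>90); print("tab",m.sum(),np.median(L[m]),np.percentile(z[m],[50,90]))
```

```text
[100.65224501  -0.90206614 189.46679143] [0.04902412 0.32428444 0.64521064]
((np.float64(298.3333333333333), np.float64(223.8148148148148), np.int32(27)), array([1.82133324e+01, 2.61080857e-14, 1.36155601e+02]), np.float64(67.65336477299584), np.float64(1.797253544663033))
tab 46 100.07195386082391 [ 97.06891148 100.66719448]
```

View pics/p8.png

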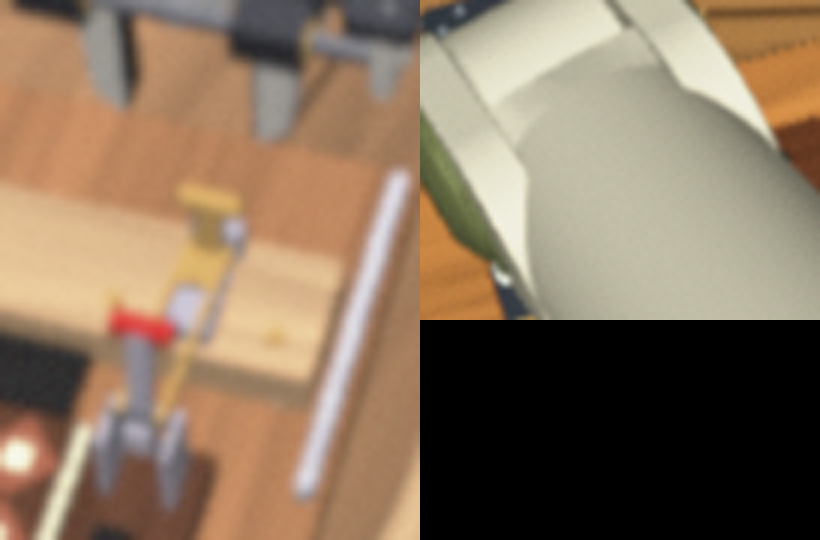

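The hook is down in the slot, with the tab at crop (208,195), and the grip is at (140,325). Now I'll go to the lever grip.

>>> {"fn": "jog_arm", "kwargs": {
  "force": 20,
  "moves": [
    {"hand":0.05,"translation":[0.005,-0.02,0],"turn":[0,0,0]},
    {"hand":0.05,"translation":[0.01,-0.04,0],"turn":[0,0,0]},
    {"hand":0.05,"translation":[0.016,-0.064,0],"turn":[0,0,0]},
    {"hand":0.05,"translation":[0.02,-0.0795,0],"turn":[0,0,0]},
    {"hand":0.05,"translation":[0.02,-0.0795,-0.01],"turn":[0,0,0]},
    {"hand":0.05,"translation":[0.02,-0.0795,-0.025],"turn":[0,0,0]},
    {"hand":0.05,"translation":[0.02,-0.0795,-0.04],"turn":[0,0,0]},
    {"hand":0.05,"translation":[0.02,-0.0795,-0.053],"turn":[0,0,0]},
    {"hand":0.05,"translation":[0.02,-0.0795,-0.053],"turn":[0,0,0]},
    {"hand":0.05,"translation":[0.02,-0.0795,-0.053],"turn":[0,0,0]}
  ]
}}

```text
time_s: 22.25
tcp_pos: [0.5857, -0.0619, 0.133]
tcp_rot: [0.991, 0.131, 0.0, 0.0]
force: [-0.8, 0.4, 0.5]
finger_gap: 0.05
```

>>> {"fn": "jog_arm", "kwargs": {
  "force": 20,
  "moves": [
    {"hand":0.045,"translation":[0,0,0],"turn":[0,0,0]},
    {"hand":0.04,"translation":[0,0,0],"turn":[0,0,0]},
    {"hand":0.035,"translation":[0,0,0],"turn":[0,0,0]},
    {"hand":0.03,"translation":[0,0,0],"turn":[0,0,0]},
    {"hand":0.027,"translation":[0,0,0],"turn":[0,0,0]},
    {"hand":0.02,"translation":[0,0,0],"turn":[0,0,0]},
    {"hand":0.02,"translation":[0,0,0],"turn":[0,0,0]},
    {"hand":0.02,"translation":[0,0,0],"turn":[0,0,0]},
    {"hand":0.02,"translation":[0,0,0],"turn":[0,0,0]},
    {"hand":0.02,"translation":[0,0,0],"turn":[0,0,0]}
  ]
}}

```text
time_s: 23.5
tcp_pos: [0.5873, -0.0617, 0.1332]
tcp_rot: [0.991, 0.131, 0.002, -0.0]
force: [5.8, 0.6, -3.2]
finger_gap: 0.0257
```

Run:
```python
from h import *
S,T=pair("p9.png",a=(275,170,345,260),f=6)
o=manip.get_obs(); p=lat(o["tcp_pos"]); print(p,o["force"],o["finger_gap"])
print("TCP px in scene",proj(S,o["tcp_pos"])); 
try: print(redgrip(S))
except Exception as x: print(x)
r=np.hypot(p[0],p[2]-71); print("r",r,"L",np.pi-np.arctan2(p[2]-71,p[0])-.046)
```

```text
[ 18.851932     0.38587238 133.15581638] [ 6.10297658  0.40454193 -3.32924622] 0.025570320514825672
TCP px in scene [298.34458646 224.19604421]
((np.float64(296.5), np.float64(223.43333333333334), np.int32(30)), array([8.52694974e+00, 6.53344804e-14, 1.54157111e+02]), np.float64(83.59314537698702), np.float64(1.6268583103018392))
r 64.95183485056106 L 1.8192789616727427
```

View pics/p9.png

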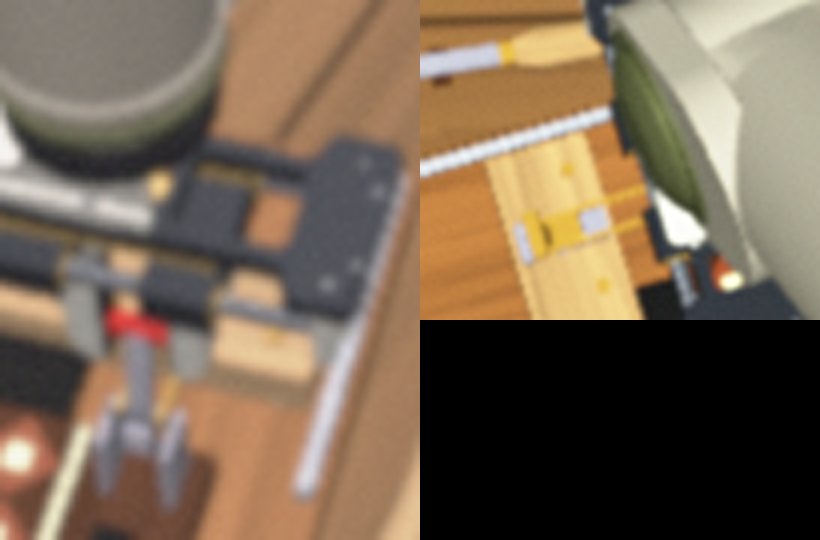

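The grip is pinched (25.6 mm, radius 64.95 mm, lever ≈ 1.82). The top crop shows the hook seated between keeper and wall at (540,240). I'll compute the arc.

Run:
```python
from h import *
def g(L): a=np.pi-L-.046; return np.array([65.05*np.cos(a),71+65.05*np.sin(a)])
A=g(1.82)
for L in list(np.arange(1.82,.29,-.08))+[.3,.25,.2,.15,.1,.05,0]:
    p=g(L)-A; w=d*p[0]; print(round(L,2),"%.4f %.4f %.4f"%(w[0]/1e3,w[1]/1e3,p[1]/1e3))
```

```text
1.82 -0.0000 0.0000 0.0000
1.74 0.0013 -0.0049 0.0013
1.66 0.0026 -0.0098 0.0022
1.58 0.0040 -0.0148 0.0027
1.5 0.0053 -0.0198 0.0028
1.42 0.0067 -0.0248 0.0025
1.34 0.0080 -0.0298 0.0017
1.26 0.0093 -0.0347 0.0005
1.18 0.0106 -0.0395 -0.0010
1.1 0.0119 -0.0442 -0.0030
1.02 0.0131 -0.0487 -0.0053
0.94 0.0143 -0.0529 -0.0080
0.86 0.0153 -0.0570 -0.0110
0.78 0.0164 -0.0608 -0.0144
0.7 0.0173 -0.0644 -0.0181
0.62 0.0182 -0.0677 -0.0220
0.54 0.0190 -0.0706 -0.0263
0.46 0.0197 -0.0732 -0.0307
0.38 0.0203 -0.0755 -0.0354
0.3 0.0208 -0.0774 -0.0402
0.3 0.0208 -0.0774 -0.0402
0.25 0.0211 -0.0784 -0.0433
0.2 0.0213 -0.0792 -0.0464
0.15 0.0215 -0.0799 -0.0496
0.1 0.0216 -0.0804 -0.0528
0.05 0.0217 -0.0808 -0.0560
0 0.0218 -0.0810 -0.0592
```

>>> {"fn": "jog_arm", "kwargs": {
  "force": 25,
  "moves": [
    {"hand":0.02,"translation":[0.0028,-0.0045,0.0013],"turn":[0,0,0]},
    {"hand":0.02,"translation":[0.0041,-0.0094,0.0022],"turn":[0,0,0]},
    {"hand":0.02,"translation":[0.0055,-0.0144,0.0027],"turn":[0,0,0]},
    {"hand":0.02,"translation":[0.0068,-0.0194,0.0028],"turn":[0,0,0]},
    {"hand":0.02,"translation":[0.0082,-0.0244,0.0025],"turn":[0,0,0]},
    {"hand":0.02,"translation":[0.0095,-0.0294,0.0017],"turn":[0,0,0]},
    {"hand":0.02,"translation":[0.0108,-0.0343,0.0005],"turn":[0,0,0]},
    {"hand":0.02,"translation":[0.0121,-0.0391,-0.001],"turn":[0,0,0]},
    {"hand":0.02,"translation":[0.0121,-0.0391,-0.001],"turn":[0,0,0]},
    {"hand":0.02,"translation":[0.0121,-0.0391,-0.001],"turn":[0,0,0]}
  ]
}}

```text
time_s: 24.85
tcp_pos: [0.5981, -0.1009, 0.1324]
tcp_rot: [0.991, 0.131, 0.001, -0.0]
force: [1.6, 2.6, 4.6]
finger_gap: 0.0254
```

```bash
cat >> h.py <<'E'
def wallx(T):
    P=cloud(T); hsv=cv2.cvtColor(T["color"],cv2.COLOR_RGB2HSV); q=(P[...,:2]-h0); L=q@d*1e3; Y=q@e*1e3; z=P[...,2]*1e3
    m=(abs(Y)<13)&(L>75)&(L<125)&(hsv[...,1]<35)&(z>64)&(z<74); return m.sum(),np.percentile(L[m],[5,50,95]).round(1)
E
python3 - <<'E'
from h import *
S,T=pair("pa.png",a=(275,170,345,260),b=(310,160,410,240),f=5)
o=manip.get_obs(); p=lat(o["tcp_pos"]); print(p,o["force"],o["finger_gap"])
r=np.hypot(p[0],p[2]-71); print("r",r,"L",np.pi-np.arctan2(p[2]-71,p[0])-.046)
print(wallx(dict(np.load("top0.npz"))),wallx(T))
E
```

```text
[-2.19031501e+01  5.97984798e-02  1.32423818e+02] [2.33979616 3.93682758 5.19371411] 0.025605202922653097
r 65.21221774580569 L 1.182262341139697
(np.int64(35), array([ 85.2, 106.8, 110.6])) (np.int64(26), array([ 95.9,  98.7, 101.4]))
```

View pics/pa.png

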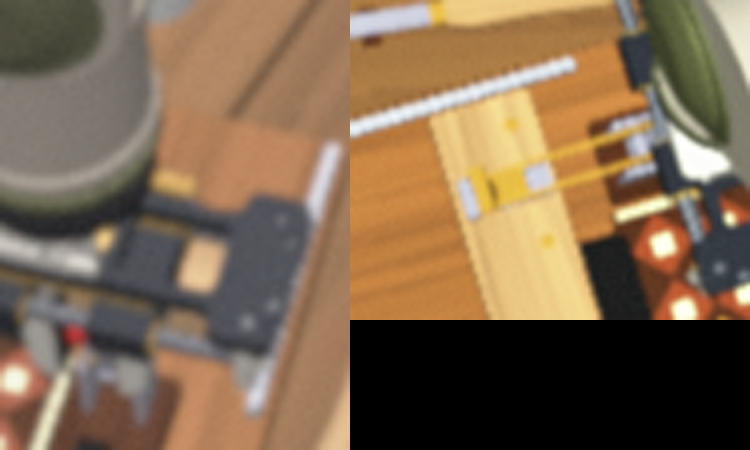

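The top crop shows the bar drawn in about 9 mm with the hook still behind the rod at (480,190). I'll continue the arc.

>>> {"fn": "jog_arm", "kwargs": {
  "moves": [
    {"hand":0.02,"translation":[0.0013,-0.0047,-0.002],"turn":[0,0,0]},
    {"hand":0.02,"translation":[0.0025,-0.0092,-0.0043],"turn":[0,0,0]},
    {"hand":0.02,"translation":[0.0037,-0.0134,-0.007],"turn":[0,0,0]},
    {"hand":0.02,"translation":[0.0047,-0.0175,-0.01],"turn":[0,0,0]},
    {"hand":0.02,"translation":[0.0058,-0.0213,-0.0134],"turn":[0,0,0]},
    {"hand":0.02,"translation":[0.0067,-0.0249,-0.0171],"turn":[0,0,0]},
    {"hand":0.02,"translation":[0.0076,-0.0282,-0.021],"turn":[0,0,0]},
    {"hand":0.02,"translation":[0.0084,-0.0311,-0.0253],"turn":[0,0,0]},
    {"hand":0.02,"translation":[0.0091,-0.0337,-0.0297],"turn":[0,0,0]},
    {"hand":0.02,"translation":[0.0097,-0.036,-0.0344],"turn":[0,0,0]}
  ]
}}

```text
time_s: 26.2
tcp_pos: [0.6088, -0.1401, 0.0985]
tcp_rot: [0.991, 0.13, 0.001, 0.002]
force: [3.0, -4.9, 7.5]
finger_gap: 0.0245
```

Run:
```python
from h import *
T=snapshot("top")
o=manip.get_obs(); p=lat(o["tcp_pos"]); print(p,o["force"],o["finger_gap"])
r=np.hypot(p[0],p[2]-71); print("r",r,"L",np.pi-np.arctan2(p[2]-71,p[0])-.046,wallx(T))
```

```text
[-6.27595047e+01  3.28514471e-03  9.78794832e+01] [ 5.09935933 -5.46044645  5.08716417] 0.024634475152847043
r 68.2734358696633 L 0.35865689683517116 (np.int64(31), array([88.9, 92.2, 95.6]))
```

Run:
```python
from h import *
for i in range(5):
    S=snapshot("scene"); o=manip.get_obs(); p=lat(o["tcp_pos"]); print(p.round(2),np.round(o["force"],1),round(o["finger_gap"],4),np.round(o["moment"],2), np.round(o["tcp_rot"],4))
save(S,"pb.png",(265,180,345,280),6)
```

```text
[-6.265e+01  2.000e-02  9.801e+01] [ 4.7 -5.2  5.2] 0.0249 [-0.92 -1.16 -0.05] [0.9915 0.1301 0.0012 0.0017]
[-6.256e+01  2.000e-02  9.813e+01] [ 5.8 -6.   5.1] 0.0247 [-0.95 -1.07  0.01] [0.9915 0.1301 0.0012 0.0017]
[-6.251e+01 -2.000e-02  9.821e+01] [ 5.2 -4.7  4.9] 0.0247 [-1.01 -1.17 -0.01] [0.9915 0.1301 0.0012 0.0018]
[-6.251e+01 -3.000e-02  9.828e+01] [ 5.6 -5.6  4.6] 0.0249 [-0.97 -1.15 -0.05] [0.9915 0.1301 0.0013 0.0018]
[-6.250e+01  1.000e-02  9.827e+01] [ 4.  -4.8  5.1] 0.025 [-0.98 -1.1  -0.06] [0.9915 0.1301 0.0012 0.0018]
```

A static outward pull of about 7 N at the grip means the real radius centre lies slightly further out. I'll relieve it by 2.5 mm and read again.

>>> {"fn": "jog_arm", "kwargs": {
  "moves": [
    {"hand":0.02,"translation":[0.0005,-0.0008,0],"turn":[0,0,0]},
    {"hand":0.02,"translation":[0.001,-0.0016,0],"turn":[0,0,0]},
    {"hand":0.02,"translation":[0.0015,-0.0024,0],"turn":[0,0,0]},
    {"hand":0.02,"translation":[0.0015,-0.0024,0],"turn":[0,0,0]},
    {"hand":0.02,"translation":[0.0015,-0.0024,0],"turn":[0,0,0]},
    {"hand":0.02,"translation":[0.0015,-0.0024,0],"turn":[0,0,0]},
    {"hand":0.02,"translation":[0.0015,-0.0024,0],"turn":[0,0,0]},
    {"hand":0.02,"translation":[0.0015,-0.0024,0],"turn":[0,0,0]},
    {"hand":0.02,"translation":[0.0015,-0.0024,0],"turn":[0,0,0]},
    {"hand":0.02,"translation":[0.0015,-0.0024,0],"turn":[0,0,0]}
  ]
}}

```text
time_s: 27.75
tcp_pos: [0.6089, -0.1405, 0.0977]
tcp_rot: [0.991, 0.131, 0.0, 0.001]
force: [2.2, -3.3, 6.1]
finger_gap: 0.0247
```

Run:
```python
from h import *
T=snapshot("top"); S=snapshot("scene"); o=manip.get_obs(); p=lat(o["tcp_pos"]); print(p.round(2),np.round(o["force"],1),round(o["finger_gap"],4),o["force"][:2]@d,wallx(T))
hsv=cv2.cvtColor(S["color"],cv2.COLOR_RGB2HSV); P=cloud(S)
m=(cv2.inRange(hsv,(0,150,80),(6,255,255))|cv2.inRange(hsv,(174,150,80),(179,255,255))); m[:200]=0;m[300:]=0;m[:,:265]=0;m[:,320:]=0
v,u=np.nonzero(m); print(len(u),u.mean() if len(u) else 0,v.mean() if len(u) else 0, proj(S,o["tcp_pos"])); print([lat(P[a,b]).round(0).tolist() for a,b in zip(v,u)][:12])
save(S,"pc.png",(255,190,335,290),5)
```

```text
[-6.289e+01 -9.000e-02  9.765e+01] [ 2.9 -3.   5.4] 0.025 -3.6707710683831336 (np.int64(30), array([89. , 91.8, 95.3]))
4 286.5 254.5 [288.82921707 262.31342363]
[[-49.0, 10.0, 108.0], [-50.0, 7.0, 112.0], [-54.0, 8.0, 114.0], [-52.0, 7.0, 110.0]]
```

View pics/pc.png

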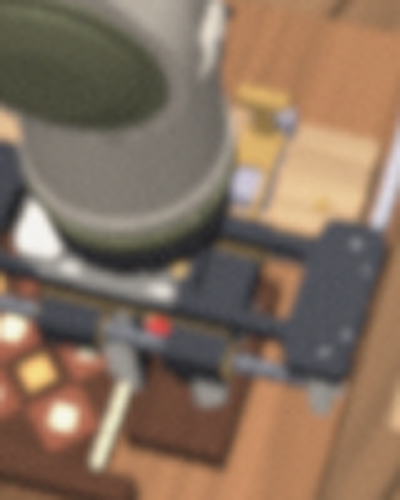

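The grip is visible only at crop (158,325), up and inward of the TCP. It has slipped to the pad edge, with the lever at roughly 0.55. I won't let it snap back. I'll lead it back up the arc and pinch again, centred and firmer.

>>> {"fn": "jog_arm", "kwargs": {
  "moves": [
    {"hand":0.02,"translation":[-0.0028,0.0073,0.0091],"turn":[0,0,0]},
    {"hand":0.02,"translation":[-0.0045,0.0135,0.0173],"turn":[0,0,0]},
    {"hand":0.02,"translation":[-0.0065,0.0209,0.0244],"turn":[0,0,0]},
    {"hand":0.02,"translation":[-0.0087,0.0292,0.0301],"turn":[0,0,0]},
    {"hand":0.02,"translation":[-0.0112,0.0384,0.0344],"turn":[0,0,0]},
    {"hand":0.02,"translation":[-0.0138,0.0481,0.0371],"turn":[0,0,0]},
    {"hand":0.02,"translation":[-0.0165,0.0581,0.0382],"turn":[0,0,0]},
    {"hand":0.02,"translation":[-0.0192,0.0681,0.0376],"turn":[0,0,0]},
    {"hand":0.02,"translation":[-0.0205,0.073,0.0367],"turn":[0,0,0]},
    {"hand":0.02,"translation":[-0.0218,0.0779,0.0354],"turn":[0,0,0]}
  ]
}}

```text
time_s: 29.1
tcp_pos: [0.5873, -0.0623, 0.132]
tcp_rot: [0.991, 0.131, -0.0, 0.0]
force: [6.9, -3.0, -5.4]
finger_gap: 0.0243
```

Run:
```python
from h import *
S=snapshot("scene");T=snapshot("top"); o=manip.get_obs(); p=lat(o["tcp_pos"]); print(p.round(2),np.round(o["force"],1),round(o["finger_gap"],4),wallx(T)); print(redgrip(S),proj(S,o["tcp_pos"]))
for f in ("S.npz",):
    s=dict(np.load(f)); print("at 1.18:",proj(s,[.5981,-.1009,.1324]),redgrip(s)[0])
```

```text
[ 18.97   0.33 132.09] [ 8.1 -0.8 -6.6] 0.0254 (np.int64(13), array([108.6, 110. , 111.3]))
((np.float64(295.25), np.float64(220.75), np.int32(8)), array([ 3.97364711e+00, -5.44557598e-14,  1.73630200e+02]), np.float64(102.70709761941545), np.float64(1.5633739881282207)) [298.41514036 224.39220302]
at 1.18: [293.09451449 239.57283565] (np.float64(289.2), np.float64(237.0), np.int32(10))
```

>>> {"fn": "jog_arm", "kwargs": {
  "moves": [
    {"hand":0.03,"translation":[0,0,0],"turn":[0,0,0]},
    {"hand":0.04,"translation":[0,0,0],"turn":[0,0,0]},
    {"hand":0.05,"translation":[0,0,0],"turn":[0,0,0]},
    {"hand":0.05,"translation":[0,0,0],"turn":[0,0,0]},
    {"hand":0.05,"translation":[0,0,0],"turn":[0,0,0]},
    {"hand":0.05,"translation":[0,0,0.02],"turn":[0,0,0]},
    {"hand":0.05,"translation":[0.0,0.02,0.05],"turn":[0,0,0]},
    {"hand":0.05,"translation":[0.0,0.05,0.08],"turn":[0,0,0]},
    {"hand":0.05,"translation":[0.0,0.08,0.08],"turn":[0,0,0]},
    {"hand":0.05,"translation":[0.0,0.08,0.08],"turn":[0,0,0]}
  ]
}}

```text
time_s: 30.45
tcp_pos: [0.587, 0.0209, 0.2136]
tcp_rot: [0.991, 0.133, 0.001, -0.0]
force: [0.3, -0.5, 0.3]
finger_gap: 0.0505
```

Run:
```python
from h import *
S=snapshot("scene");T=snapshot("top"); o=manip.get_obs(); print(lat(o["tcp_pos"]).round(2),o["tcp_pos"],np.round(o["force"],1)); print(redgrip(S))
for n,s in(("S",S),("T",T)):
    P=cloud(s); q=P[...,:2]-h0; L=q@d*1e3;Y=q@e*1e3;z=P[...,2]*1e3; hsv=cv2.cvtColor(s["color"],cv2.COLOR_RGB2HSV)
    r=((hsv[...,0]<7)|(hsv[...,0]>173))&(hsv[...,1]>150)&(abs(Y)<18)&(abs(L)<70)&(z>80)
    b=(hsv[...,0]>10)&(hsv[...,0]<30)&(hsv[...,1]>100)&(abs(Y)<15)&(L>60)&(L<125)&(z>85)&(z<140)
    st=(hsv[...,1]<60)&(abs(Y)<13)&(L>95)&(L<120)&(z>60)&(z<75)
    for k,m in(("red",r),("brass",b),("wall",st)):
        if m.sum()>2: print(n,k,m.sum(),*[np.percentile(a[m],[10,50,90]).round(1) for a in (L,Y,z)])
```

```text
[ 95.74 -19.87 212.74] [0.58680088 0.01781728 0.21274487] [-0.1 -1.   0.1]
((np.float64(299.2), np.float64(220.8), np.int32(25)), array([ 2.52990443e+01, -6.03993897e-15,  1.38091204e+02]), np.float64(71.70265871050633), np.float64(1.8852720206301665))
S red 24 [25.  26.5 29.5] [-8.8  1.1 10. ] [133.1 135.7 138. ]
S brass 50 [100.5 102.4 107. ] [-10.6  -0.6   9.1] [89.7 96.9 99.9]
S wall 12 [105.6 106.6 111.6] [-10.9  -8.7  -4.9] [62.3 67.3 69.5]
```

The hook is still in the slot, with the tab at X ≈ 102 and z ≈ 97. The lever is at about 1.9, so the grip should be near (24, 131). I'll pinch again, centred and with more force.

>>> {"fn": "jog_arm", "kwargs": {
  "force": 50,
  "moves": [
    {"hand":0.05,"translation":[-0.0003,-0.03,0],"turn":[0,0,0]},
    {"hand":0.05,"translation":[-0.0006,-0.06,-0.02],"turn":[0,0,0]},
    {"hand":0.05,"translation":[-0.0008,-0.0748,-0.03],"turn":[0,0,0]},
    {"hand":0.05,"translation":[-0.0008,-0.0748,-0.04],"turn":[0,0,0]},
    {"hand":0.05,"translation":[-0.0008,-0.0748,-0.06],"turn":[0,0,0]},
    {"hand":0.05,"translation":[-0.0008,-0.0748,-0.075],"turn":[0,0,0]},
    {"hand":0.05,"translation":[-0.0008,-0.0748,-0.082],"turn":[0,0,0]},
    {"hand":0.05,"translation":[-0.0008,-0.0748,-0.082],"turn":[0,0,0]},
    {"hand":0.05,"translation":[-0.0008,-0.0748,-0.082],"turn":[0,0,0]},
    {"hand":0.05,"translation":[-0.0008,-0.0748,-0.082],"turn":[0,0,0]}
  ]
}}

```text
time_s: 31.8
tcp_pos: [0.5865, -0.0566, 0.1315]
tcp_rot: [0.991, 0.131, 0.0, 0.0]
force: [-0.2, -0.4, 1.3]
finger_gap: 0.0499
```

Run:
```python
from h import *
S=snapshot("scene"); o=manip.get_obs(); print(lat(o["tcp_pos"]).round(2),np.round(o["force"],1)); print(redgrip(S),proj(S,o["tcp_pos"]))
P=cloud(S); q=P[...,:2]-h0; L=q@d*1e3;Y=q@e*1e3;z=P[...,2]*1e3; hsv=cv2.cvtColor(S["color"],cv2.COLOR_RGB2HSV)
r=((hsv[...,0]<7)|(hsv[...,0]>173))&(hsv[...,1]>150)&(abs(Y)<25)&(abs(L)<70)&(z>80)
v,u=np.nonzero(r); print(r.sum(),u.min(),u.max(),v.min(),v.max()); print(*[np.percentile(a[r],[10,50,90]).round(1) for a in (L,Y,z)])
```

```text
[ 23.96  -0.17 131.41] [0.4 0.4 0.6]
((np.float64(299.55172413793105), np.float64(220.68965517241378), np.int32(29)), array([2.73660451e+01, 3.21966761e-14, 1.35170718e+02]), np.float64(69.76232096799757), np.float64(1.9277792149988118)) [299.28888676 222.76841347]
29 295 304 219 223
[24.7 26.6 31.1] [-8.7 -0.5  9.6] [133.6 135.  136.7]
```

The red patch centre projects about 2 px above the TCP, so the grip is about 4 mm further along +X. I'll correct and close.

>>> {"fn": "jog_arm", "kwargs": {
  "force": 50,
  "moves": [
    {"hand":0.05,"translation":[-0.001,0.0037,-0.0016],"turn":[0,0,0]},
    {"hand":0.04,"translation":[-0.001,0.0037,-0.0016],"turn":[0,0,0]},
    {"hand":0.035,"translation":[-0.001,0.0037,-0.0016],"turn":[0,0,0]},
    {"hand":0.03,"translation":[-0.001,0.0037,-0.0016],"turn":[0,0,0]},
    {"hand":0.028,"translation":[-0.001,0.0037,-0.0016],"turn":[0,0,0]},
    {"hand":0.026,"translation":[-0.001,0.0037,-0.0016],"turn":[0,0,0]},
    {"hand":0.02,"translation":[-0.001,0.0037,-0.0016],"turn":[0,0,0]},
    {"hand":0.015,"translation":[-0.001,0.0037,-0.0016],"turn":[0,0,0]},
    {"hand":0.015,"translation":[-0.001,0.0037,-0.0016],"turn":[0,0,0]},
    {"hand":0.015,"translation":[-0.001,0.0037,-0.0016],"turn":[0,0,0]}
  ]
}}

```text
time_s: 33.1
tcp_pos: [0.5852, -0.0529, 0.1293]
tcp_rot: [0.991, 0.131, -0.0, 0.0]
force: [-0.2, -0.4, -1.3]
finger_gap: 0.0253
```

Run:
```python
from h import *
o=manip.get_obs(); p=lat(o["tcp_pos"]);print(p.round(2),np.round(o["force"],1),o["finger_gap"],np.round(o["moment"],2))
def g(L): a=np.pi-L-.046; return np.array([65.05*np.cos(a),71+65.05*np.sin(a)])
A=g(1.97)
for L in list(np.arange(1.97,0,-.1))+[.2,.15,.1,.05,0]:
    q=g(L)-A; w=d*q[0]; print(round(L,2),"%.4f %.4f %.4f"%(w[0]/1e3,w[1]/1e3,q[1]/1e3))
```

```text
[2.789e+01 7.000e-02 1.293e+02] [-0.2 -0.4 -1.3] 0.025276822333250053 [-0.06 -0.11 -0.01]
1.97 -0.0000 0.0000 0.0000
1.87 0.0016 -0.0058 0.0025
1.77 0.0032 -0.0118 0.0044
1.67 0.0048 -0.0180 0.0057
1.57 0.0065 -0.0242 0.0063
1.47 0.0082 -0.0305 0.0062
1.37 0.0099 -0.0367 0.0056
1.27 0.0115 -0.0429 0.0042
1.17 0.0132 -0.0489 0.0023
1.07 0.0147 -0.0546 -0.0003
0.97 0.0162 -0.0601 -0.0034
0.87 0.0176 -0.0653 -0.0071
0.77 0.0189 -0.0701 -0.0113
0.67 0.0200 -0.0744 -0.0160
0.57 0.0211 -0.0783 -0.0211
0.47 0.0220 -0.0817 -0.0266
0.37 0.0227 -0.0845 -0.0324
0.27 0.0234 -0.0868 -0.0385
0.17 0.0238 -0.0884 -0.0448
0.07 0.0241 -0.0894 -0.0512
0.2 0.0237 -0.0880 -0.0429
0.15 0.0239 -0.0887 -0.0460
0.1 0.0240 -0.0892 -0.0492
0.05 0.0241 -0.0896 -0.0525
0 0.0242 -0.0898 -0.0557
```

>>> {"fn": "jog_arm", "kwargs": {
  "moves": [
    {"hand":0.015,"translation":[0.0016,-0.0058,0.0025],"turn":[0,0,0]},
    {"hand":0.015,"translation":[0.0032,-0.0118,0.0044],"turn":[0,0,0]},
    {"hand":0.015,"translation":[0.0048,-0.018,0.0057],"turn":[0,0,0]},
    {"hand":0.015,"translation":[0.0065,-0.0242,0.0063],"turn":[0,0,0]},
    {"hand":0.015,"translation":[0.0082,-0.0305,0.0062],"turn":[0,0,0]},
    {"hand":0.015,"translation":[0.0099,-0.0367,0.0056],"turn":[0,0,0]},
    {"hand":0.015,"translation":[0.0115,-0.0429,0.0042],"turn":[0,0,0]},
    {"hand":0.015,"translation":[0.0132,-0.0489,0.0023],"turn":[0,0,0]},
    {"hand":0.015,"translation":[0.0132,-0.0489,0.0023],"turn":[0,0,0]},
    {"hand":0.015,"translation":[0.0132,-0.0489,0.0023],"turn":[0,0,0]}
  ]
}}

```text
time_s: 34.35
tcp_pos: [0.5987, -0.1021, 0.1324]
tcp_rot: [0.991, 0.131, 0.0, 0.0]
force: [-1.6, 2.1, 5.3]
finger_gap: 0.0234
```

```bash
cat >> h.py <<'E'
def chk():
    S=snapshot("scene");T=snapshot("top"); o=manip.get_obs(); p=lat(o["tcp_pos"]); print(p.round(2),np.round(o["force"],1),"d",round(o["force"][:2]@d,1),round(o["finger_gap"],4),"r",np.hypot(p[0],p[2]-71).round(2),"L",round(np.pi-np.arctan2(p[2]-71,p[0])-.046,3),wallx(T))
    for n,s in(("S",S),("T",T)):
        P=cloud(s); q=P[...,:2]-h0; L=q@d*1e3;Y=q@e*1e3;z=P[...,2]*1e3; hsv=cv2.cvtColor(s["color"],cv2.COLOR_RGB2HSV)
        r=((hsv[...,0]<7)|(hsv[...,0]>173))&(hsv[...,1]>150)&(abs(Y)<18)&(abs(L)<80)&(z>65)
        print(n,"tcp px",proj(s,o["tcp_pos"]).round(1))
        if r.sum()>1:
            v,u=np.nonzero(r); print("  red",r.sum(),u.mean().round(1),v.mean().round(1),[u.min(),u.max(),v.min(),v.max()],*[np.percentile(a[r],[10,50,90]).round(1) for a in (L,Y,z)])
    return S,T
E
python3 -c "
from h import *
chk()"
```

```text
[-23.16  -0.17 132.48] [-1.8  0.7  5.5] d 1.2 0.0236 r 65.7 L 1.165 (np.int64(27), array([ 96.7,  99.5, 102.2]))
S tcp px [293.  240.1]
T tcp px [394.4 189.8]
```

Run:
```python
from h import *
S=snapshot("scene"); P=cloud(S); c=S["color"].astype(int)
for v in range(229,252):
    print(v," ".join("%3d/%3d"%(c[v,u,0]-c[v,u,1:].max(),P[v,u,2]*1e3) for u in range(282,302)))
```

```text
229   7/204   3/198   3/191   4/182   4/176  11/175  16/164  24/ 41  23/224  22/225  20/224  16/226  12/228  12/231  12/234  10/232   7/234   8/234   6/235   5/238
230   3/203   3/186   2/190   1/182   0/174   5/172  15/164  21/ 38  24/ 38  24/ 38  20/ 38  13/219  10/225  11/223  11/225  12/226  11/227  13/230  13/234  11/233
231  -4/217  -4/216  -6/212  -4/214  -6/170  -5/167   6/158  16/ 28  19/ 35  20/ 32  16/ 32   8/222   4/220   4/221   5/218   7/221   9/223  10/226  11/225  13/229
232  -7/218  -7/213  -7/214  -7/214  -8/215  -7/216  -4/212   4/213   8/ 26  12/ 22  11/ 28   0/223  -8/222  -6/219  -8/220  -3/224   2/220   3/221   6/222   7/220
233  -1/213  -3/216  -5/214  -7/216  -7/217  -8/217  -8/216  -6/215  -2/213  -1/215  -2/221  -5/220  -9/222  -9/221  -9/222  -8/220  -6/222  -7/221  -6/221  -4/220
234   4/210   1/209   2/212  -2/215  -5/215  -5/214  -5/219  -4/216  -6/215  -7/214  -7/225  -8/222  -8/221  -9/221  -9/219  -9/221  -8/222  -9/223  -7/218  -8/220
235   5/160   3/168   4/165   4/166   0/211  -3/211   1/214  10/213   9/209   2/216  -7/223  -8/221  -8/222  -9/221 
[... 1971 characters left out ...]
/ 41  22/ 41  12/120   7/122   4/124   6/123
248  66/ 37  55/ 36  34/ 34  16/ 33   6/ 33  10/ 33  14/ 25  26/ 18  25/ 39  11/ 62  -2/ 63   0/ 57  17/ 46  31/ 41  36/ 41  30/ 39  20/112  13/120   8/119   8/118
249  50/ 30  38/ 33  21/ 29  13/ 33   4/ 34  11/ 37  17/ 26  28/ 39  25/ 38  12/ 41  -1/ 59   5/ 53  20/ 42  34/ 40  37/ 39  33/ 39  28/ 42  20/ 38  17/116  14/ 41
250  37/ 35  25/ 34  14/ 35   8/ 36   8/ 32  12/ 32  22/ 18  31/ 39  26/ 39  14/ 37   4/ 52  12/ 49  27/ 39  35/ 39  38/ 36  37/ 40  35/ 38  32/ 37  28/ 40  19/ 42
251  31/ 36  20/ 38  15/ 33   6/ 32  10/ 33  17/ 29  27/ 19  32/ 38  29/ 40  21/ 40  12/ 49  18/ 42  31/ 37  37/ 39  37/ 39  36/ 43  37/ 42  36/ 39  32/ 38  23/ 38
```

>>> {"fn": "jog_arm", "kwargs": {
  "moves": [
    {"hand":0.015,"translation":[0.0,0.0,0.001],"turn":[0,0,0]},
    {"hand":0.015,"translation":[0.0,0.0,0.001],"turn":[0,0,0]},
    {"hand":0.015,"translation":[0.0,0.0,0.001],"turn":[0,0,0]},
    {"hand":0.015,"translation":[0.0,0.0,0.001],"turn":[0,0,0]},
    {"hand":0.015,"translation":[0.0,0.0,0.001],"turn":[0,0,0]},
    {"hand":0.015,"translation":[0.0,0.0,0.001],"turn":[0,0,0]},
    {"hand":0.015,"translation":[0.0,0.0,0.001],"turn":[0,0,0]},
    {"hand":0.015,"translation":[0.0,0.0,0.001],"turn":[0,0,0]},
    {"hand":0.015,"translation":[0.0,0.0,0.001],"turn":[0,0,0]},
    {"hand":0.015,"translation":[0.0,0.0,0.001],"turn":[0,0,0]}
  ]
}}

```text
time_s: 35.75
tcp_pos: [0.5985, -0.1014, 0.1327]
tcp_rot: [0.991, 0.131, 0.0, -0.0]
force: [-2.3, 5.4, 3.2]
finger_gap: 0.0235
```

```bash
python3 -c "
from h import *
chk(); print(np.round(manip.get_obs()['moment'],2))"
```

```text
[-22.41  -0.15 132.78] [-1.6  5.5  2.8] d 5.8 0.0232 r 65.72 L 1.177 (np.int64(27), array([ 96.8,  99.5, 102.2]))
S tcp px [293.1 239.7]
T tcp px [394.1 189.9]
[1.14 0.14 0.34]
```

Run:
```python
from h import *
g=(1.85,-.22)
for t in [92.5,90,88,86,85,84,83,82,80,78,77,76,75,74]:
    try:
        q,p=ik((t,50.5),2,g); g=q; print(t,q.round(3),p[1].round(1))
    except Exception as x: print(x)
for L in [1,.8,.6,.4,.24,.1,0]:
    a=np.radians(188)-L; pin=H+18*np.array([np.cos(a),np.sin(a)]); 
    dz=50.5-pin[1]; print(L, (pin[0]+np.sqrt(96.5**2+17**2-dz**2)).round(1))
```

```text
92.5 [ 1.84  -0.228] [102.7  94.3]
90 [ 1.705 -0.229] [100.2  94.3]
88 [ 1.59  -0.228] [98.2 94.3]
86 [ 1.468 -0.224] [96.  94.4]
85 [ 1.402 -0.22 ] [94.8 94.4]
84 [ 1.333 -0.215] [93.6 94.5]
83 [ 1.259 -0.209] [92.4 94.5]
82 [ 1.179 -0.202] [91.  94.6]
80 [ 0.989 -0.18 ] [88.1 94.8]
78 [ 0.697 -0.137] [84.1 95.1]
77 [ 0.4   -0.086] [81.2 95.3]
76 [ 0.402 -0.089] [81.2 95. ]
75 [ 0.405 -0.092] [81.3 94.7]
74 [ 0.411 -0.096] [81.4 94.4]
1 80.1
0.8 78.6
0.6 77.6
0.4 77.3
0.24 77.5
0.1 78.0
0 78.5h.py:34: RuntimeWarning: The iteration is not making good progress, as measured by the 
 improvement from the last ten iterations.
  x=fsolve(lambda q:pts(*q)[which]-target,g); return x,pts(*x)
h.py:34: RuntimeWarning: The iteration is not making good progress, as measured by the 
 improvement from the last five Jacobian evaluations.
  x=fsolve(lambda q:pts(*q)[which]-target,g); return x,pts(*x)
```

The radial force is nulled, and a tangential force of about 6 N holds the lever. But the bar travel says the lever is near 1.33, so the grip sits at the pad edge and creeps. A pinch won't last the whole arc. I'll lead the lever back, open, and push it over with closed fingers instead, since contact alone fixes the lever angle.

>>> {"fn": "jog_arm", "kwargs": {
  "moves": [
    {"hand":0.015,"translation":[-0.0017,0.006,0.0009],"turn":[0,0,0]},
    {"hand":0.015,"translation":[-0.0033,0.0122,0.0023],"turn":[0,0,0]},
    {"hand":0.015,"translation":[-0.005,0.0184,0.0029],"turn":[0,0,0]},
    {"hand":0.015,"translation":[-0.0067,0.0247,0.003],"turn":[0,0,0]},
    {"hand":0.015,"translation":[-0.0084,0.0309,0.0024],"turn":[0,0,0]},
    {"hand":0.015,"translation":[-0.01,0.0371,0.0011],"turn":[0,0,0]},
    {"hand":0.03,"translation":[-0.01,0.0371,0.0011],"turn":[0,0,0]},
    {"hand":0.045,"translation":[-0.01,0.0371,0.0011],"turn":[0,0,0]},
    {"hand":0.05,"translation":[-0.01,0.0371,0.0011],"turn":[0,0,0]},
    {"hand":0.05,"translation":[-0.01,0.0371,0.0011],"turn":[0,0,0]}
  ]
}}

```text
time_s: 37.1
tcp_pos: [0.5884, -0.0648, 0.1339]
tcp_rot: [0.991, 0.131, 0.0, 0.0]
force: [0.3, -0.3, -0.1]
finger_gap: 0.0494
```

```bash
python3 -c "
from h import *
S,T=chk(); print(redgrip(S))"
```

```text
[1.562e+01 3.000e-02 1.338e+02] [0.5 0.4 1. ] d 0.2 0.0498 r 64.72 L 1.769 (np.int64(16), array([107.4, 109.3, 110.9]))
S tcp px [298.1 225.3]
  red 18 298.4 221.9 [np.int64(294), np.int64(302), np.int64(221), np.int64(224)] [20.3 21.8 23.8] [-7.2  0.9  8.7] [135.3 138.1 140.6]
T tcp px [377.2 194.9]
((np.float64(298.2105263157895), np.float64(221.94736842105263), np.int32(19)), array([ 1.89335750e+01, -5.58540887e-14,  1.43459603e+02]), np.float64(74.89241812109566), np.float64(1.7802590276791181))
```

>>> {"fn": "jog_arm", "kwargs": {
  "force": 20,
  "moves": [
    {"hand":0.05,"translation":[0,0,0.02],"turn":[0,0,0]},
    {"hand":0.05,"translation":[0,0,0.045],"turn":[0,0,0]},
    {"hand":0.04,"translation":[-0.004,0.014,0.051],"turn":[0,0,0]},
    {"hand":0.03,"translation":[-0.0075,0.028,0.051],"turn":[0,0,0]},
    {"hand":0.015,"translation":[-0.0075,0.028,0.051],"turn":[0,0,0]},
    {"hand":0.0,"translation":[-0.0075,0.028,0.051],"turn":[0,0,0]},
    {"hand":0.0,"translation":[-0.0075,0.028,0.04],"turn":[0,0,0]},
    {"hand":0.0,"translation":[-0.0075,0.028,0.025],"turn":[0,0,0]},
    {"hand":0.0,"translation":[-0.0075,0.028,0.012],"turn":[0,0,0]},
    {"hand":0.0,"translation":[-0.0075,0.028,0.012],"turn":[0,0,0]}
  ]
}}

```text
time_s: 38.45
tcp_pos: [0.5802, -0.0367, 0.1441]
tcp_rot: [0.991, 0.131, -0.001, -0.0]
force: [0.8, -0.5, -0.4]
finger_gap: 0.0006
```

Run:
```python
from h import *
S,T=chk(); print(redgrip(S))
def g(L): a=np.pi-L-.046; return np.array([65.05*np.cos(a),71+65.05*np.sin(a)])
def off(L):  # corner offset from bar centre
    l=L+.046
    Ls=[0,.5,.75,.95,1.1,1.3,1.5,2.0]
    ox=[-7.5,-6,-2,2.5,4.5,5.3,5.5,5.5]; oz=[5.5,5.5,5.5,5,3.2,0,-4,-6]
    return np.array([np.interp(L,Ls,ox),np.interp(L,Ls,oz)])
p0=lat(manip.get_obs()["tcp_pos"])[[0,2]]
for L in np.r_[np.arange(1.9,.25,-.08),.25,.2,.15,.1,.06,.03,0]:
    t=g(L)+off(L)+[7.5,19]; w=d*(t[0]-p0[0])/1e3; print(round(L,2),t.round(1),"%.4f %.4f %.4f"%(w[0],w[1],(t[1]-p0[1])/1e3))
```

```text
[ 4.4790e+01 -1.0000e-02  1.4544e+02] [ 0.3 -0.6  1. ] d -0.7 0.0003 r 86.88 L 2.066 (np.int64(18), array([107.3, 109.2, 111.1]))
S tcp px [301.5 212.1]
  red 23 298.9 222.0 [np.int64(294), np.int64(303), np.int64(220), np.int64(224)] [20.  21.8 25. ] [-8.2 -0.4  8.5] [135.6 137.5 140.1]
T tcp px [364.5 198.1]
((np.float64(298.8695652173913), np.float64(222.04347826086956), np.int32(23)), array([2.25243564e+01, 8.88833139e-14, 1.37040026e+02]), np.float64(69.77558034546242), np.float64(1.853373680654787))
1.9 [ 36.8 144.9] 0.0021 -0.0077 -0.0005
1.82 [ 31.9 147. ] 0.0033 -0.0124 0.0015
1.74 [ 26.9 148.6] 0.0047 -0.0173 0.0031
1.66 [ 21.8 149.8] 0.0060 -0.0222 0.0044
1.58 [ 16.6 150.6] 0.0073 -0.0272 0.0052
1.5 [ 11.4 151. ] 0.0087 -0.0323 0.0056
1.42 [  6.1 152.3] 0.0101 -0.0373 0.0068
1.34 [  0.9 153.1] 0.0114 -0.0424 0.0077
1.26 [ -4.4 153.4] 0.0128 -0.0475 0.0080
1.18 [ -9.7 153.1] 0.0142 -0.0526 0.0077
1.1 [-14.8 152.5] 0.0155 -0.0575 0.0070
1.02 [-20.5 151.1] 0.0170 -0.0631 0.0057
0.94 [-26.1 149.3] 0.0184 -0.0685 0.0038
0.86 [-32.2 146.4] 0.0200 -0.0743 0.0010
0.78 [-37.9 143.3] 0.0215 -0.0799 -0.0022
0.7 [-43.1 139.6] 0.0228 -0.0848 -0.0058
0.62 [-47.7 135.7] 0.0240 -0.0893 -0.0098
0.54 [-52.1 131.5] 0.0252 -0.0935 -0.0140
0.46 [-55.5 127. ] 0.0261 -0.0969 -0.0184
0.38 [-58.1 122.4] 0.0267 -0.0993 -0.0231
0.3 [-60.3 117.6] 0.0273 -0.1015 -0.0279
0.25 [-61.5 114.5] 0.0276 -0.1026 -0.0310
0.2 [-62.5 111.3] 0.0279 -0.1036 -0.0341
0.15 [-63.4 108.2] 0.0281 -0.1044 -0.0373
0.1 [-64.1 105. ] 0.0283 -0.1051 -0.0405
0.06 [-64.5 102.4] 0.0284 -0.1055 -0.0431
0.03 [-64.8 100.4] 0.0285 -0.1058 -0.0450
0.0 [-65.   98.5] 0.0285 -0.1060 -0.0470
```

>>> {"fn": "jog_arm", "kwargs": {
  "moves": [
    {"hand":0.0,"translation":[0.001,-0.0035,0.0],"turn":[0,0,0]},
    {"hand":0.0,"translation":[0.0021,-0.0077,-0.0005],"turn":[0,0,0]},
    {"hand":0.0,"translation":[0.0033,-0.0124,0.0015],"turn":[0,0,0]},
    {"hand":0.0,"translation":[0.0047,-0.0173,0.0031],"turn":[0,0,0]},
    {"hand":0.0,"translation":[0.006,-0.0222,0.0044],"turn":[0,0,0]},
    {"hand":0.0,"translation":[0.0073,-0.0272,0.0052],"turn":[0,0,0]},
    {"hand":0.0,"translation":[0.0087,-0.0323,0.0056],"turn":[0,0,0]},
    {"hand":0.0,"translation":[0.0101,-0.0373,0.0068],"turn":[0,0,0]},
    {"hand":0.0,"translation":[0.0114,-0.0424,0.0077],"turn":[0,0,0]},
    {"hand":0.0,"translation":[0.0114,-0.0424,0.0077],"turn":[0,0,0]}
  ]
}}

```text
time_s: 39.8
tcp_pos: [0.5921, -0.0798, 0.1533]
tcp_rot: [0.991, 0.131, -0.0, 0.0]
force: [-1.0, 1.5, -1.3]
finger_gap: 0.0004
```

```bash
python3 -c "
from h import *
S,T=chk()
o=manip.get_obs(); print(np.round(o['moment'],2))"
```

```text
[  0.29   0.31 153.42] [-1.5  0.6 -1.5] d 1.0 0.0005 r 82.42 L 1.528 (np.int64(27), array([ 96.6,  99.4, 102.2]))
S tcp px [295.3 226.7]
  red 38 293.8 235.8 [np.int64(289), np.int64(299), np.int64(234), np.int64(238)] [-18.3 -15.8 -11.9] [-9.   0.5  8.7] [137.4 138.9 140.7]
T tcp px [385.1 191.8]
[ 0.46  0.18 -0.  ]
```

The push works: the lever is at about 1.33, the bar is drawn in about 8 mm, and the whole grip is visible. I'll continue over the top.

>>> {"fn": "jog_arm", "kwargs": {
  "moves": [
    {"hand":0.0,"translation":[0.0014,-0.0051,0.0003],"turn":[0,0,0]},
    {"hand":0.0,"translation":[0.0028,-0.0102,0.0],"turn":[0,0,0]},
    {"hand":0.0,"translation":[0.0041,-0.0151,-0.0007],"turn":[0,0,0]},
    {"hand":0.0,"translation":[0.0056,-0.0207,-0.002],"turn":[0,0,0]},
    {"hand":0.0,"translation":[0.007,-0.0261,-0.0039],"turn":[0,0,0]},
    {"hand":0.0,"translation":[0.0086,-0.0319,-0.0067],"turn":[0,0,0]},
    {"hand":0.0,"translation":[0.0101,-0.0375,-0.0099],"turn":[0,0,0]},
    {"hand":0.0,"translation":[0.0101,-0.0375,-0.0099],"turn":[0,0,0]},
    {"hand":0.0,"translation":[0.0101,-0.0375,-0.0099],"turn":[0,0,0]},
    {"hand":0.0,"translation":[0.0101,-0.0375,-0.0099],"turn":[0,0,0]}
  ]
}}

```text
time_s: 41.15
tcp_pos: [0.6025, -0.117, 0.1437]
tcp_rot: [0.991, 0.131, 0.0, 0.0]
force: [-0.5, -0.9, 4.4]
finger_gap: 0.0007
```

```bash
python3 -c "
from h import *
S,T=chk()
o=manip.get_obs(); print(np.round(o['moment'],2))"
```

```text
[-3.8490e+01  3.0000e-02  1.4375e+02] [-0.2 -2.4  4.3] d -2.3 0.0007 r 82.3 L 1.038 (np.int64(33), array([90.2, 93.9, 97.2]))
S tcp px [290.4 243.6]
  red 9 293.9 252.6 [np.int64(290), np.int64(296), np.int64(252), np.int64(253)] [-48.6 -48.  -45.7] [-13.4  -9.7  -4. ] [120.1 122.1 122.4]
T tcp px [402.1 187.1]
[-0.6  -0.12 -0.04]
```

The fingertips now sit on top of the grip, with the lever at about 0.76. I'll press it down along the arc, past dead centre.

>>> {"fn": "jog_arm", "kwargs": {
  "moves": [
    {"hand":0.0,"translation":[0.0013,-0.0049,-0.0036],"turn":[0,0,0]},
    {"hand":0.0,"translation":[0.0025,-0.0094,-0.0076],"turn":[0,0,0]},
    {"hand":0.0,"translation":[0.0037,-0.0136,-0.0118],"turn":[0,0,0]},
    {"hand":0.0,"translation":[0.0046,-0.017,-0.0162],"turn":[0,0,0]},
    {"hand":0.0,"translation":[0.0052,-0.0194,-0.0209],"turn":[0,0,0]},
    {"hand":0.0,"translation":[0.0058,-0.0216,-0.0257],"turn":[0,0,0]},
    {"hand":0.0,"translation":[0.0061,-0.0227,-0.0288],"turn":[0,0,0]},
    {"hand":0.0,"translation":[0.0064,-0.0237,-0.0319],"turn":[0,0,0]},
    {"hand":0.0,"translation":[0.0066,-0.0245,-0.0351],"turn":[0,0,0]},
    {"hand":0.0,"translation":[0.0066,-0.0245,-0.0351],"turn":[0,0,0]}
  ]
}}

```text
time_s: 42.5
tcp_pos: [0.6089, -0.1411, 0.1082]
tcp_rot: [0.991, 0.131, -0.0, -0.0]
force: [0.1, 0.2, -0.3]
finger_gap: 0.0006
```

```bash
python3 -c "
from h import *
S,T=chk()
o=manip.get_obs(); print(np.round(o['moment'],2))"
```

```text
[-6.3370e+01 -4.0000e-02  1.0842e+02] [ 0.2 -1.1  0.5] d -1.1 0.0008 r 73.6 L 0.487 (np.int64(31), array([89.4, 92.3, 95.6]))
S tcp px [288.3 260.4]
  red 12 293.0 268.9 [np.int64(288), np.int64(295), np.int64(267), np.int64(270)] [-69.6 -67.8 -63.9] [-13.4 -10.8  -6.1] [73.8 76.4 79.8]
T tcp px [410.6 186.1]
[-0.03 -0.08  0.05]
```

The lever passed dead centre and dropped onto its stop, with the grip surface at z ≈ 76. I'll feel down gently to confirm it is fully home.

>>> {"fn": "jog_arm", "kwargs": {
  "moves": [
    {"hand":0.0,"translation":[0.0003,-0.001,-0.003],"turn":[0,0,0]},
    {"hand":0.0,"translation":[0.0004,-0.0015,-0.006],"turn":[0,0,0]},
    {"hand":0.0,"translation":[0.0004,-0.0015,-0.0075],"turn":[0,0,0]},
    {"hand":0.0,"translation":[0.0004,-0.0015,-0.0085],"turn":[0,0,0]},
    {"hand":0.0,"translation":[0.0004,-0.0015,-0.009],"turn":[0,0,0]},
    {"hand":0.0,"translation":[0.0004,-0.0015,-0.0095],"turn":[0,0,0]},
    {"hand":0.0,"translation":[0.0004,-0.0015,-0.01],"turn":[0,0,0]},
    {"hand":0.0,"translation":[0.0004,-0.0015,-0.01],"turn":[0,0,0]},
    {"hand":0.0,"translation":[0.0004,-0.0015,-0.01],"turn":[0,0,0]},
    {"hand":0.0,"translation":[0.0004,-0.0015,-0.01],"turn":[0,0,0]}
  ]
}}

```text
time_s: 43.85
tcp_pos: [0.6095, -0.1425, 0.0987]
tcp_rot: [0.991, 0.131, 0.0, 0.0]
force: [-1.5, 0.4, 5.4]
finger_gap: 0.0004
```

Contact came at TCP height 98.7 mm, against 98.5 mm expected for fully home. I'll give it a slight press and then retreat.

>>> {"fn": "jog_arm", "kwargs": {
  "moves": [
    {"hand":0.0,"translation":[0,0,-0.0003],"turn":[0,0,0]},
    {"hand":0.0,"translation":[0,0,-0.0004],"turn":[0,0,0]},
    {"hand":0.0,"translation":[0,0,-0.0004],"turn":[0,0,0]},
    {"hand":0.0,"translation":[0,0,0.002],"turn":[0,0,0]},
    {"hand":0.0,"translation":[0,0,0.015],"turn":[0,0,0]},
    {"hand":0.0,"translation":[0,0,0.05],"turn":[0,0,0]},
    {"hand":0.0,"translation":[0,0,0.1],"turn":[0,0,0]},
    {"hand":0.0,"translation":[-0.03,-0.05,0.13],"turn":[0,0,0]},
    {"hand":0.0,"translation":[-0.06,-0.1,0.15],"turn":[0,0,0]},
    {"hand":0.0,"translation":[-0.08,-0.15,0.15],"turn":[0,0,0]}
  ]
}}

```text
time_s: 45.1
tcp_pos: [0.5289, -0.2941, 0.2511]
tcp_rot: [0.991, 0.131, 0.001, 0.001]
force: [0.8, -1.0, 0.0]
finger_gap: 0.0004
```

>>> {"fn": "jog_arm", "kwargs": {
  "moves": [
    {"hand":0.0,"translation":[-0.01,-0.05,0],"turn":[0,0,0]},
    {"hand":0.0,"translation":[-0.02,-0.1,0],"turn":[0,0,0]},
    {"hand":0.0,"translation":[-0.04,-0.15,0],"turn":[0,0,0]},
    {"hand":0.0,"translation":[-0.06,-0.2,0],"turn":[0,0,0]},
    {"hand":0.0,"translation":[-0.08,-0.24,0],"turn":[0,0,0]},
    {"hand":0.0,"translation":[-0.08,-0.24,0],"turn":[0,0,0]},
    {"hand":0.0,"translation":[-0.08,-0.24,0],"turn":[0,0,0]},
    {"hand":0.0,"translation":[-0.08,-0.24,0],"turn":[0,0,0]},
    {"hand":0.0,"translation":[-0.08,-0.24,0],"turn":[0,0,0]},
    {"hand":0.0,"translation":[-0.08,-0.24,0],"turn":[0,0,0]}
  ]
}}

```text
time_s: 46.35
tcp_pos: [0.4499, -0.532, 0.2486]
tcp_rot: [0.991, 0.132, 0.0, 0.0]
force: [0.0, -0.6, 0.2]
finger_gap: 0.0002
```

Run:
```python
from h import *
S,T=chk()
t0=dict(np.load("top0.npz")); save(T,"final.png",(270,140,490,290),3)
for n,s in(("T",T),("S",S)):
    P=cloud(s); q=P[...,:2]-h0; L=q@d*1e3;Y=q@e*1e3;z=P[...,2]*1e3; hsv=cv2.cvtColor(s["color"],cv2.COLOR_RGB2HSV)
    b=(hsv[...,0]>10)&(hsv[...,0]<30)&(hsv[...,1]>100)&(abs(Y)<15)&(L>50)&(L<125)&(z>85)&(z<140)
    if b.sum(): print(n,"tab",b.sum(),*[np.percentile(a[b],[10,50,90]).round(1) for a in (L,Y,z)])
# loose things moved? compare masks
def cen(s,lo,hi,box):
    m=cv2.inRange(cv2.cvtColor(s["color"],cv2.COLOR_RGB2HSV),lo,hi); x0,y0,x1,y1=box; v,u=np.nonzero(m[y0:y1,x0:x1]); return len(u),(u.mean()+x0).round(2),(v.mean()+y0).round(2)
for nm,lo,hi,box in(("dish",(0,200,120),(8,255,255),(435,155,485,205)),("cap",(5,200,180),(22,255,255),(258,244,290,276)),("chisel",(18,80,150),(30,255,255),(325,148,388,170))):
    print(nm,cen(t0,lo,hi,box),cen(T,lo,hi,box))
```

```text
[-399.77  255.52  248.49] [-0.7  0.6 -0.4] d 0.8 0.0001 r 437.4 L 0.372 (np.int64(29), array([89.4, 92.2, 95.6]))
S tcp px [ 77.1 363.3]
  red 54 289.6 267.1 [np.int64(284), np.int64(295), np.int64(264), np.int64(270)] [-69.  -65.8 -61.1] [-12.   -1.1   9.9] [74.4 77.8 81.6]
T tcp px [634.9 253.5]
  red 53 409.1 188.4 [np.int64(406), np.int64(412), np.int64(183), np.int64(194)] [-68.5 -64.7 -60.9] [-8.5  1.4 11. ] [76.4 78.7 81.8]
T tab 53 [74.9 78.7 82.4] [-9.1  1.7 12. ] [ 96.8 101.4 103.7]
S tab 48 [74.9 77.3 81.8] [-7.7  0.1  9.5] [ 88.4  99.7 102.8]
dish (819, np.float64(457.58), np.float64(177.8)) (817, np.float64(457.58), np.float64(177.78))
cap (70, np.float64(271.97), np.float64(259.14)) (69, np.float64(272.0), np.float64(259.2))
chisel (479, np.float64(355.26), np.float64(158.92)) (477, np.float64(355.36), np.float64(158.84))
```

```bash
python3 -c "
from h import *
workorder.job_done(); print(manip.get_obs()['time_s'])"
```

```text
the job is handed in; nothing more can be done
the job is handed in; nothing more can be done
```

The draw latch is closed and the job is handed in at about 46 s of the 72 s allowed. The lever lies fully home and the bar stays drawn in about 15 mm.

**What I did:** I pinched the claw tab, carried the hook over the keeper and felt it down to the slot floor, meeting about 12 N there. I then drew it back until the force rose like the bar's cushion, so the hook was snug.

**What went wrong:** Two attempts to swing the lever by pinching its grip failed, because the grip crept to the edge of the finger pads. Each time I led the lever back gently with the hook still in the slot. I then pushed the lever over with closed fingers and pressed it down lightly. After dead centre the lever ran ahead of my fingers and dropped onto its stop by itself. I felt it home with about 5 N.

**Last checks with the arm clear:**
- **Lever:** the grip is 65 mm from the hinge with its top at about 79 mm, which matches fully home.
- **Bar:** the keeper wall stands at X ≈ 92 mm, against about 108 mm at the start, and it held after release.
- **Loose things:** the dish, glue bottle and chisel have not moved, to within 0.1 pixel in the top view.
- **Not done:** I had used up the 12 pictures, so the final check is by measurement only, with no last look at an image.

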